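# Cull misshapen heat sinks and load the sound ones into the bench scanner

### The arm

A 6-joint arm with a two-finger parallel gripper is mounted at the origin on the work surface. World frame = base frame: x ahead of the robot, y to its left, z up, the work surface at z = 0. Lengths are in mm, angles in rad, forces in N, time in s.
With the tool pointing down it reaches from about 300 to 950 mm from the base axis. Payload 3.1 kg.
Tool frame: the origin (TCP) lies on the centre line of the jaws, within the pads' length; the fingertips stand 11 mm ahead of it and the grasp point (between the pads) lies 8 mm behind it (nose_length is the distance from the TCP to the fingertips, in mm); z points along the fingers, y is the line along which they close (so a half turn about z gives the same grasp; the last joint's range is limited). The gripper opens to 85 mm and grips with 20 to 120 N. Pads are 22 mm wide; open, the fingers measure 114 mm over their backs; the gripper's body (76 mm by 85 mm) begins 54 mm behind the grasp point. The pads swing forward as they close: fully open they stand 13 mm farther back than shut.
Start: joints at [1.121, 0.308, 1.634, -0, 1.2, -0.07], TCP at [231.735, 580.458, 242.272] pointing down, gripper open.
Joint ranges: [-3.06, 3.06], [-0.79, 1.96], [0.05, 2.63], [-1.19, 4.34], [0.05, 2.64], [-2.94, 2.94]. Speed limits (rad/s): [2.79, 2.79, 3.14, 3.14, 3.14, 3.14].

### API

Orientations are given as a unit quaternion [w, x, y, z].
In Python, from cell import * gives the robot as it stands.
- The arm moves only by the tool servo_tool, never from a script. Its argument "deltas" is a list of rows, each a list of 7 numbers: the shift along the world's x, y, z scaled (see below), then the turn, a rotation vector about the world's x, y, z scaled (see below), then the opening, from 0 (shut) to 1 (fully open). In form: [[x, y, z, rx, ry, rz, claw], ...]. A call has 1 to 20 rows; each row is the pose to reach, as a shift and turn from the pose commanded when the call began; what a row does not reach only later rows make up. The controller multiplies each number of a shift by 0.5 m and each number of a turn by 60 degrees. A row lasts 1/12 s, in which the tool goes at most 41.7 mm and 7.16 degrees, less where a joint would pass 70% of its speed; a pose out of reach is approached as far as the arm can. A call with a number of a shift or a turn outside -1 to 1 is refused whole. A call with a gripper value outside its range is refused whole. The fingers move at their own pace and stop on an object; the grip force is fixed at half the most. Time passes only in rows, so rows that repeat a pose let the fingers close. It gives the time, the measured TCP pose, the force, the opening and the grip force at its end, in the units of the state.
- get_obs(): the state, without advancing time (a new reading comes with each control period).
- camera(name): name is "scene" or "top"; returns a dict with "pixels" (420x560x3 uint8, blue, green, red), "range_z" (420x560 float32, mm along the optical axis (not along the pixel's ray), 0 where there is no reading), "mtx" (3x3 intrinsics, pixels), "distortion" ([k1, k2, p1, p2, k3] as OpenCV has them; the pictures are not rectified), "camera_from_world" (4x4, takes a point from world to camera coordinates). Camera axes: x right, y down, z forward; pixel columns grow to the right and rows downward; lengths in mm; the calibration is good to about 2 mm. A picture is of the moment at which its call begins.
- job_done(): hands the job in; it is judged then, once.
The state is a dict: "clock": time; "qpos": joint angles; "dq": joint speeds; "effort": joint torques, N m; "tool_pos": TCP position; "ee_rot": TCP orientation; "contact_force": force on the tool from outside, world axes, zero at the start; "ft_torque": the same for the moment, N m; "opening": finger opening in mm; "gripper_force": force on a finger pad.
Only numpy, scipy, OpenCV 4.12 (cv2) and the standard library are available. Lean on these libraries where they do the work, as an engineer would, in place of code of your own. Each camera call takes 0.05 s, during which the arm holds its last target. There are 200 camera calls.

### The job

Pull the scanner's loading carriage fully out by its blue handle. Look over the batch of heat sinks on the dark mat: put every misshapen one (too short, corner broken off, or fin bent outwards) in the orange reject bin, and set every sound one flat and upright down in a pocket of its own in the carriage. When all are sorted, push the carriage fully home; leave the other things on the bench where they are.

Things in the scene. Friction and masses are not known exactly. Their poses are not given: they have to be found in the camera images.
- carriage (a joint): The scanner's loading carriage, sliding straight along the station's y axis: 0 = fully home in the hood, grows in m as it is pulled out towards the station's -y, stop at 0.150 (fully out). It needs about 1.5 N to move and stays where it is left.
- handle (a point): Centre of the top of the carriage's upright blue handle post, 24 mm (station x) by 14 mm (station y), rising from an aluminium apron (top 20 mm above the bench) to 96 mm above the bench; grip it from above across its 24 mm. It stands 30 mm in front of the pocket block's front edge, and 26 mm in front of the hood's face when the carriage is home.
- station: Bench scanner, fixed. Origin on the bench under the middle of the hood's front face; the front faces the station's -y, x across. Grey hood 270 mm wide (x), 130 mm deep, 85 mm high, open in front, with a white housing 220 mm high behind it. The base plate reaches 160 mm in front of the hood.
- pocket0 (a point): Centre of the floor of carriage pocket 0: recess 33 mm (station x) by 49 mm (station y), 10 mm deep, floor 20 mm and rim 30 mm above the bench. Six pockets in a black block (0, 1, 2 in front, 3, 4, 5 nearer the hood), pitch 64 mm in x, 56 mm in y; under the hood when the carriage is home. A sound heat sink fits with its length along station y.
- pocket1 (a point): Centre of the floor of carriage pocket 1: recess 33 mm (station x) by 49 mm (station y), 10 mm deep, floor 20 mm and rim 30 mm above the bench. Six pockets in a black block (0, 1, 2 in front, 3, 4, 5 nearer the hood), pitch 64 mm in x, 56 mm in y; under the hood when the carriage is home. A sound heat sink fits with its length along station y.
- pocket2 (a point): Centre of the floor of carriage pocket 2: recess 33 mm (station x) by 49 mm (station y), 10 mm deep, floor 20 mm and rim 30 mm above the bench. Six pockets in a black block (0, 1, 2 in front, 3, 4, 5 nearer the hood), pitch 64 mm in x, 56 mm in y; under the hood when the carriage is home. A sound heat sink fits with its length along station y.
- pocket3 (a point): Centre of the floor of carriage pocket 3: recess 33 mm (station x) by 49 mm (station y), 10 mm deep, floor 20 mm and rim 30 mm above the bench. Six pockets in a black block (0, 1, 2 in front, 3, 4, 5 nearer the hood), pitch 64 mm in x, 56 mm in y; under the hood when the carriage is home. A sound heat sink fits with its length along station y.
- pocket4 (a point): Centre of the floor of carriage pocket 4: recess 33 mm (station x) by 49 mm (station y), 10 mm deep, floor 20 mm and rim 30 mm above the bench. Six pockets in a black block (0, 1, 2 in front, 3, 4, 5 nearer the hood), pitch 64 mm in x, 56 mm in y; under the hood when the carriage is home. A sound heat sink fits with its length along station y.
- pocket5 (a point): Centre of the floor of carriage pocket 5: recess 33 mm (station x) by 49 mm (station y), 10 mm deep, floor 20 mm and rim 30 mm above the bench. Six pockets in a black block (0, 1, 2 in front, 3, 4, 5 nearer the hood), pitch 64 mm in x, 56 mm in y; under the hood when the carriage is home. A sound heat sink fits with its length along station y.
- bin: Orange reject bin, open on top, fixed: 190 mm (x) by 135 mm (y) by 55 mm high, walls and floor about 4 mm. Origin at the centre of its underside, z up.
- sink1: Sound finned aluminium heat sink: a 44 mm long (x) by 28 mm wide (y) by 22 mm high (z) block with fins along its length, 45 g give or take. Origin at the centre of its underside, z up; starts upright on the fixed dark mat (290 by 290 mm, 4 mm thick). May be absent (None from the start).
- sink2: Sound finned aluminium heat sink: a 44 mm long (x) by 28 mm wide (y) by 22 mm high (z) block with fins along its length, 45 g give or take. Origin at the centre of its underside, z up; starts upright on the fixed dark mat (290 by 290 mm, 4 mm thick). May be absent (None from the start).
- sink3: Sound finned aluminium heat sink: a 44 mm long (x) by 28 mm wide (y) by 22 mm high (z) block with fins along its length, 45 g give or take. Origin at the centre of its underside, z up; starts upright on the fixed dark mat (290 by 290 mm, 4 mm thick). May be absent (None from the start).
- sink4: Sound finned aluminium heat sink: a 44 mm long (x) by 28 mm wide (y) by 22 mm high (z) block with fins along its length, 45 g give or take. Origin at the centre of its underside, z up; starts upright on the fixed dark mat (290 by 290 mm, 4 mm thick). May be absent (None from the start).
- sink5: Sound finned aluminium heat sink: a 44 mm long (x) by 28 mm wide (y) by 22 mm high (z) block with fins along its length, 45 g give or take. Origin at the centre of its underside, z up; starts upright on the fixed dark mat (290 by 290 mm, 4 mm thick). May be absent (None from the start).
- sink6: Misshapen heat sink, too short: only 26 mm long (x) by 28 mm wide (y), fins along x. Same aluminium look as the sound ones, 22 mm high, origin at the centre of the underside, z up. May be absent (None from the start).
- sink7: Misshapen heat sink with a broken-off corner: 44 mm long (x) by 28 mm wide (y), but the corner at +x, +y is missing, 18 mm along x by 14 mm along y over the full height (whole cross-section from x = -22 to +4 mm). Same aluminium look as the sound ones, 22 mm high, origin at the centre of the complete 44 by 28 mm outline's underside, z up. May be absent (None from the start).
- sink8: Misshapen heat sink with its outer fin on the +y side bent outwards: 44 mm long (x); base 28 mm wide (y), the bent fin leaning out at about 43 degrees to y = +27 mm near the top; its flat ends (44 mm apart in x) are sound from y = -14 to +8 mm. Same aluminium look as the sound ones, 22 mm high, origin at the centre of its 28 mm wide base's underside, z up. May be absent (None from the start).
- tape: Bystander: roll of amber tape, 42 mm across, 18 mm high, lying on the mat among the heat sinks. Origin at the centre of its underside.
- jar: Bystander: small closed jar, 48 mm across, 60 mm high, origin under its centre.
- driver: Bystander: screwdriver, 170 mm long, lying along its x, origin under its middle.
- card: Bystander: small green circuit card with components, 100 by 70 mm, about 14 mm high, origin under its centre.

How it is judged (in metres and radians):
On the way, in this order (a step that is already met when the one before it is completed fails the run):
1. The carriage is pulled fully out (at least 135 of 150 mm) (value of joint carriage above 0.135 m), for 0.2 s.
2. With the carriage out, every sound heat sink present is seated in a pocket and every misshapen one is in the reject bin (((horizontal distance between sink1 and pocket0 below 0.008 m and z of sink1 in the frame of pocket0 between -0.005 and 0.004 m) or (horizontal distance between sink1 and pocket1 below 0.008 m and z of sink1 in the frame of pocket1 between -0.005 and 0.004 m) or (horizontal distance between sink1 and pocket2 below 0.008 m and z of sink1 in the frame of pocket2 between -0.005 and 0.004 m) or (horizontal distance between sink1 and pocket3 below 0.008 m and z of sink1 in the frame of pocket3 between -0.005 and 0.004 m) or (horizontal distance between sink1 and pocket4 below 0.008 m and z of sink1 in the frame of pocket4 between -0.005 and 0.004 m) or (horizontal distance between sink1 and pocket5 below 0.008 m and z of sink1 in the frame of pocket5 between -0.005 and 0.004 m)) and angle between each of sink1, sink2, sink3, sink4, sink5's own z axis and vertical below 0.12 rad and ((horizontal distance between sink2 and pocket0 below 0.008 m and z of sink2 in the frame of pocket0 between -0.005 and 0.004 m) or (horizontal distance between sink2 and pocket1 below 0.008 m and z of sink2 in the frame of pocket1 between -0.005 and 0.004 m) or (horizontal distance between sink2 and pocket2 below 0.008 m and z of sink2 in the frame of pocket2 between -0.005 and 0.004 m) or (horizontal distance between sink2 and pocket3 below 0.008 m and z of sink2 in the frame of pocket3 between -0.005 and 0.004 m) or (horizontal distance between sink2 and pocket4 below 0.008 m and z of sink2 in the frame of pocket4 between -0.005 and 0.004 m) or (horizontal distance between sink2 and pocket5 below 0.008 m and z of sink2 in the frame of pocket5 between -0.005 and 0.004 m)) and ((horizontal distance between sink3 and pocket0 below 0.008 m and z of sink3 in the frame of pocket0 between -0.005 and 0.004 m) or (horizontal distance between sink3 and pocket1 below 0.008 m and z of sink3 in the frame of pocket1 between -0.005 and 0.004 m) or (horizontal distance between sink3 and pocket2 below 0.008 m and z of sink3 in the frame of pocket2 between -0.005 and 0.004 m) or (horizontal distance between sink3 and pocket3 below 0.008 m and z of sink3 in the frame of pocket3 between -0.005 and 0.004 m) or (horizontal distance between sink3 and pocket4 below 0.008 m and z of sink3 in the frame of pocket4 between -0.005 and 0.004 m) or (horizontal distance between sink3 and pocket5 below 0.008 m and z of sink3 in the frame of pocket5 between -0.005 and 0.004 m)) and ((horizontal distance between sink4 and pocket0 below 0.008 m and z of sink4 in the frame of pocket0 between -0.005 and 0.004 m) or (horizontal distance between sink4 and pocket1 below 0.008 m and z of sink4 in the frame of pocket1 between -0.005 and 0.004 m) or (horizontal distance between sink4 and pocket2 below 0.008 m and z of sink4 in the frame of pocket2 between -0.005 and 0.004 m) or (horizontal distance between sink4 and pocket3 below 0.008 m and z of sink4 in the frame of pocket3 between -0.005 and 0.004 m) or (horizontal distance between sink4 and pocket4 below 0.008 m and z of sink4 in the frame of pocket4 between -0.005 and 0.004 m) or (horizontal distance between sink4 and pocket5 below 0.008 m and z of sink4 in the frame of pocket5 between -0.005 and 0.004 m)) and ((horizontal distance between sink5 and pocket0 below 0.008 m and z of sink5 in the frame of pocket0 between -0.005 and 0.004 m) or (horizontal distance between sink5 and pocket1 below 0.008 m and z of sink5 in the frame of pocket1 between -0.005 and 0.004 m) or (horizontal distance between sink5 and pocket2 below 0.008 m and z of sink5 in the frame of pocket2 between -0.005 and 0.004 m) or (horizontal distance between sink5 and pocket3 below 0.008 m and z of sink5 in the frame of pocket3 between -0.005 and 0.004 m) or (horizontal distance between sink5 and pocket4 below 0.008 m and z of sink5 in the frame of pocket4 between -0.005 and 0.004 m) or (horizontal distance between sink5 and pocket5 below 0.008 m and z of sink5 in the frame of pocket5 between -0.005 and 0.004 m)) and x of sink6 in the frame of bin between -0.095 and 0.095 m and y of sink6 in the frame of bin between -0.0675 and 0.0675 m and height (world z) of each of sink6, sink7, sink8 below 0.05 m and x of sink7 in the frame of bin between -0.095 and 0.095 m and y of sink7 in the frame of bin between -0.0675 and 0.0675 m and x of sink8 in the frame of bin between -0.095 and 0.095 m and y of sink8 in the frame of bin between -0.0675 and 0.0675 m and value of joint carriage above 0.1 m), for 0.2 s.
3. The carriage is pushed fully home (value of joint carriage below 0.006 m), for 0.2 s.
At the end, for the whole second after the job is handed in: Every sound heat sink present sits upright (within 0.12 rad) on the floor of a carriage pocket (within 8 mm of its centre, less than 4 mm above its floor), every misshapen one present lies inside the reject bin, the carriage is home within 6 mm, and all heat sinks are released and at rest (((horizontal distance between sink1 and pocket0 below 0.008 m and z of sink1 in the frame of pocket0 between -0.005 and 0.004 m) or (horizontal distance between sink1 and pocket1 below 0.008 m and z of sink1 in the frame of pocket1 between -0.005 and 0.004 m) or (horizontal distance between sink1 and pocket2 below 0.008 m and z of sink1 in the frame of pocket2 between -0.005 and 0.004 m) or (horizontal distance between sink1 and pocket3 below 0.008 m and z of sink1 in the frame of pocket3 between -0.005 and 0.004 m) or (horizontal distance between sink1 and pocket4 below 0.008 m and z of sink1 in the frame of pocket4 between -0.005 and 0.004 m) or (horizontal distance between sink1 and pocket5 below 0.008 m and z of sink1 in the frame of pocket5 between -0.005 and 0.004 m)) and angle between each of sink1, sink2, sink3, sink4, sink5's own z axis and vertical below 0.12 rad and ((horizontal distance between sink2 and pocket0 below 0.008 m and z of sink2 in the frame of pocket0 between -0.005 and 0.004 m) or (horizontal distance between sink2 and pocket1 below 0.008 m and z of sink2 in the frame of pocket1 between -0.005 and 0.004 m) or (horizontal distance between sink2 and pocket2 below 0.008 m and z of sink2 in the frame of pocket2 between -0.005 and 0.004 m) or (horizontal distance between sink2 and pocket3 below 0.008 m and z of sink2 in the frame of pocket3 between -0.005 and 0.004 m) or (horizontal distance between sink2 and pocket4 below 0.008 m and z of sink2 in the frame of pocket4 between -0.005 and 0.004 m) or (horizontal distance between sink2 and pocket5 below 0.008 m and z of sink2 in the frame of pocket5 between -0.005 and 0.004 m)) and ((horizontal distance between sink3 and pocket0 below 0.008 m and z of sink3 in the frame of pocket0 between -0.005 and 0.004 m) or (horizontal distance between sink3 and pocket1 below 0.008 m and z of sink3 in the frame of pocket1 between -0.005 and 0.004 m) or (horizontal distance between sink3 and pocket2 below 0.008 m and z of sink3 in the frame of pocket2 between -0.005 and 0.004 m) or (horizontal distance between sink3 and pocket3 below 0.008 m and z of sink3 in the frame of pocket3 between -0.005 and 0.004 m) or (horizontal distance between sink3 and pocket4 below 0.008 m and z of sink3 in the frame of pocket4 between -0.005 and 0.004 m) or (horizontal distance between sink3 and pocket5 below 0.008 m and z of sink3 in the frame of pocket5 between -0.005 and 0.004 m)) and ((horizontal distance between sink4 and pocket0 below 0.008 m and z of sink4 in the frame of pocket0 between -0.005 and 0.004 m) or (horizontal distance between sink4 and pocket1 below 0.008 m and z of sink4 in the frame of pocket1 between -0.005 and 0.004 m) or (horizontal distance between sink4 and pocket2 below 0.008 m and z of sink4 in the frame of pocket2 between -0.005 and 0.004 m) or (horizontal distance between sink4 and pocket3 below 0.008 m and z of sink4 in the frame of pocket3 between -0.005 and 0.004 m) or (horizontal distance between sink4 and pocket4 below 0.008 m and z of sink4 in the frame of pocket4 between -0.005 and 0.004 m) or (horizontal distance between sink4 and pocket5 below 0.008 m and z of sink4 in the frame of pocket5 between -0.005 and 0.004 m)) and ((horizontal distance between sink5 and pocket0 below 0.008 m and z of sink5 in the frame of pocket0 between -0.005 and 0.004 m) or (horizontal distance between sink5 and pocket1 below 0.008 m and z of sink5 in the frame of pocket1 between -0.005 and 0.004 m) or (horizontal distance between sink5 and pocket2 below 0.008 m and z of sink5 in the frame of pocket2 between -0.005 and 0.004 m) or (horizontal distance between sink5 and pocket3 below 0.008 m and z of sink5 in the frame of pocket3 between -0.005 and 0.004 m) or (horizontal distance between sink5 and pocket4 below 0.008 m and z of sink5 in the frame of pocket4 between -0.005 and 0.004 m) or (horizontal distance between sink5 and pocket5 below 0.008 m and z of sink5 in the frame of pocket5 between -0.005 and 0.004 m)) and x of sink6 in the frame of bin between -0.095 and 0.095 m and y of sink6 in the frame of bin between -0.0675 and 0.0675 m and height (world z) of each of sink6, sink7, sink8 below 0.05 m and x of sink7 in the frame of bin between -0.095 and 0.095 m and y of sink7 in the frame of bin between -0.0675 and 0.0675 m and x of sink8 in the frame of bin between -0.095 and 0.095 m and y of sink8 in the frame of bin between -0.0675 and 0.0675 m and linear speed of each of sink1, sink2, sink3, sink4, sink5, sink6, sink7, sink8 below 0.03 m/s and value of joint carriage below 0.006 m); the robot touches nothing.
It fails at once if A bystander (tape roll, jar, screwdriver or circuit card) is moved more than 40 mm from its place (distance of any of tape, jar, driver, card from where it was at the start of the episode above 0.04 m).
Of sink1, sink2, sink3, sink4, sink5 only 4 to 5 are there at a start; the rules pass over those that are not, and their reading is None.
Of sink6, sink7, sink8 only 2 to 3 are there at a start; the rules pass over those that are not, and their reading is None.
At some moment in a run one of sink1, sink2, sink3, sink4, sink5, sink6, sink7, sink8 may be knocked a few centimetres aside while the robot is not near it.
It also fails if it takes over 210 s, if anything falls off the work surface, if the arm or the gripper's body presses on something with over 40 N, if the wrist force passes 120 N, or if a joint passes its speed limit or range.

## Working session

There is one attempt and no reset: what is moved stays moved. The work goes in short steps, Python scripts to look and compute and a tool call to move; the robot and the scene stay as the last step left them, time stands still between calls to the robot, and variables do not carry over. Pictures are saved under pics/ and viewed, at most 14 in all, crops included, and the job is handed in when it is done.

Besides the shell and the picture viewer there is one more tool, called after "Call:" as name([rows], argument=value, ...), one row to a line, values as JSON. servo_tool: Moves the arm, as the interface text tells. Shifts and turns lie within -1 to 1; 1 stands for 0.5 m of shift or 60 degrees of turn. Its arguments: {"type":"object","properties":{"deltas":{"type":"array"}},"required":["deltas"]}

```bash
mkdir -p pics; ls; cat > h.py <<'E'
from cell import *
import numpy as np, cv2
def cam(n):
    c=camera(n); c={k:(np.array(v) if k!='pixels' else np.array(v)) for k,v in c.items()}; return c
def ray(c,uv):
    uv=np.asarray(uv,float).reshape(-1,1,2)
    n=cv2.undistortPoints(uv,c['mtx'],c['distortion']).reshape(-1,2)
    T=c['camera_from_world'];R=T[:3,:3];t=T[:3,3]
    d=np.c_[n,np.ones(len(n))]@R; o=-R.T@t
    return o,d
def plane(c,uv,z):
    o,d=ray(c,uv); s=(z-o[2])/d[:,2]; return o+d*s[:,None]
def depthpts(c):
    h,w=c['range_z'].shape
    u,v=np.meshgrid(np.arange(w),np.arange(h))
    o,d=ray(c,np.c_[u.ravel(),v.ravel()])
    return (o+d*c['range_z'].reshape(-1,1)).reshape(h,w,3)
E
python3 - <<'E'
from h import *
import pickle
print(get_obs())
for n in('top','scene'):
    c=cam(n); cv2.imwrite(f'pics/{n}0.png',c['pixels']); pickle.dump(c,open(f'{n}0.pkl','wb'))
    print(n,c['mtx'],c['distortion'],c['camera_from_world'])
E
```

```text
pics
{'clock': 0.0, 'qpos': array([ 1.12127537e+00,  3.09008951e-01,  1.63524391e+00,  1.60872374e-05,
        1.19970859e+00, -6.96889655e-02]), 'dq': array([ 9.73500922e-04, -1.26609818e-03,  1.43240962e-03,  4.64295664e-04,
        1.13430624e-03,  8.57246152e-05]), 'effort': array([ 8.92130129e-05, -4.15256596e+01, -2.76663727e+01, -1.53130086e-04,
        1.02703442e-02, -2.21514625e-06]), 'tool_pos': array([231.38143331, 579.70019545, 241.01728597]), 'ee_rot': array([-3.11274945e-04,  1.88779143e-01,  9.82018855e-01, -1.14278661e-03]), 'contact_force': array([-0.39631687,  0.53151864, -0.2731152 ]), 'ft_torque': array([ 0.01232793, -0.00347719,  0.00380694]), 'gripper_force': 0.0, 'opening': 85.26855006453658}
top [[480.66054862   0.         276.54368144]
 [  0.         480.66054862 203.36824901]
 [  0.           0.           1.        ]] [-0.09748537  0.          0.          0.          0.        ] [[ 2.20943632e-02 -9.99618734e-01  1.65597601e-02  6.83883150e+00]
 [-9.85041911e-01 -2.45975236e-02 -1.70550271e-01  5.75153315e+02]
 [ 1.70892575e-01 -1.25438581e-02 -9.85209815e-01  1.30199061e+03]
 [ 0.00000000e+00  0.00000000e+00  0.00000000e+00  1.00000000e+00]]
scene [[433.93555387   0.         279.98747995]
 [  0.         433.93555387 211.69312118]
 [  0.           0.           1.        ]] [0.00055156 0.         0.         0.         0.        ] [[ 7.48685612e-01  6.62911217e-01  4.30951441e-03 -4.73258024e+02]
 [ 5.24577903e-01 -5.88453570e-01 -6.15256385e-01 -2.39220877e+02]
 [-4.05324410e-01  4.62894279e-01 -7.88315298e-01  1.51351812e+03]
 [ 0.00000000e+00  0.00000000e+00  0.00000000e+00  1.00000000e+00]]
```

View pics/top0.png

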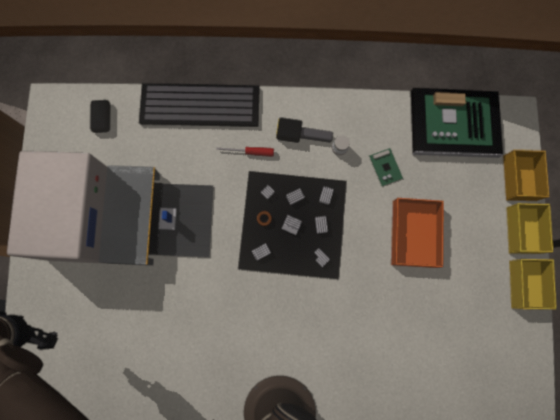

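View pics/scene0.png

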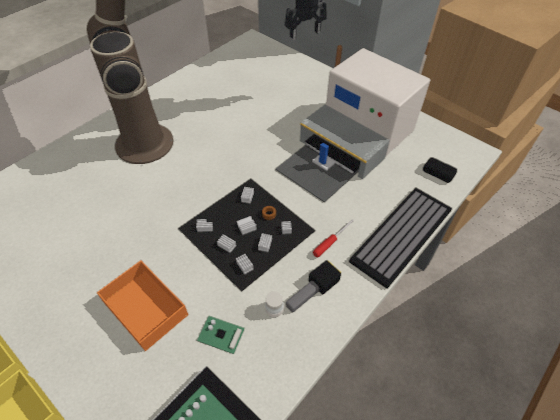

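Top view: handle at about (167,217), the mat holds seven sinks plus tape at (264,218), bin at (418,233). The scene view agrees; the sinks need enlarging to classify.

```bash
cat > m0.py <<'E'
from h import *
import pickle
T=pickle.load(open('top0.pkl','rb'));S=pickle.load(open('scene0.pkl','rb'))
a=cv2.resize(T['pixels'][165:285,232:352],(600,600),interpolation=cv2.INTER_CUBIC)
cv2.imwrite('pics/topcrop.png',a)
a=cv2.resize(S['pixels'][175:290,175:320],None,fx=5,fy=5,interpolation=cv2.INTER_CUBIC)
cv2.imwrite('pics/scenecrop.png',a)
P=depthpts(T)
# mat height, noise
b=P[200:205,250:258].reshape(-1,3);print('mat z',b[:,2].mean(),b[:,2].std())
print('bench z',P[320:330,200:210,2].mean(),P[320:330,200:210,2].std())
# blue handle
for n,c in(('top',T),('scene',S)):
    h=cv2.cvtColor(c['pixels'],cv2.COLOR_BGR2HSV)
    m=cv2.inRange(h,(105,120,60),(130,255,255))
    k,l,s,ce=cv2.connectedComponentsWithStats(m)
    print(n,[(s[i].tolist(),ce[i].round(1).tolist()) for i in range(1,k) if s[i][4]>15])
    Q=depthpts(c)
    for i in range(1,k):
        if s[i][4]>15:
            q=Q[l==i]; print('   zmax',np.percentile(q[:,2],[5,50,95]), q[q[:,2]>np.percentile(q[:,2],60)].mean(0))
    m=cv2.inRange(h,(3,150,80),(15,255,255))
    k,l,s,ce=cv2.connectedComponentsWithStats(m)
    print('orange',[(s[i].tolist(),ce[i].round(1).tolist()) for i in range(1,k) if s[i][4]>300])
# sinks via height on mat, top camera
for n,c in(('top',T),('scene',S)):
    Q=depthpts(c)
    m=((Q[...,2]>14)&(Q[...,2]<40)&(abs(Q[...,0]-460)<260)&(abs(Q[...,1])<200)).astype(np.uint8)
    k,l,s,ce=cv2.connectedComponentsWithStats(m)
    for i in range(1,k):
        if s[i][4]>30:
            q=Q[l==i]; q=q[q[:,2]>np.median(q[:,2])-3]
            r=cv2.minAreaRect(q[:,:2].astype(np.float32))
            print(n,ce[i].round(0),s[i][4],'ctr',np.round(r[0],1),'size',np.round(r[1],1),'ang',round(r[2],1),'z',np.percentile(q[:,2],[10,50,90]).round(1),q.mean(0).round(1))
E
python3 m0.py
```

```text
mat z 3.4235486360971037 3.0066888668128584
bench z 12.618181735895009 137.52532833813163
top [([162, 211, 5, 9, 40], [164.1, 214.9])]
   zmax [90.61176025 94.72634168 98.41454543] [527.30668461 324.06796991  96.64007091]
orange [([392, 199, 51, 68, 3185], [417.5, 233.7])]
scene [([335, 85, 25, 24, 305], [346.8, 96.5]), ([319, 143, 10, 21, 156], [323.2, 152.4])]
   zmax [140.02018746 162.07004566 182.74147838] [489.17659582 488.0102967  182.53655743]
   zmax [26.23701419 62.21562245 97.12548964] [530.66669424 320.73105049  88.61002483]
orange [([98, 261, 90, 90, 4191], [143.0, 304.3])]
top [267. 192.] 69 ctr [613.3  49. ] size [24.9 27.4] ang 43.7 z [23.4 25.7 28.5] [613.6  49.7  26. ]
top [326. 195.] 97 ctr [ 608.1 -121.9] size [27.8 44.1] ang 74.4 z [21.6 24.8 28.9] [ 606.9 -122.1   25.1]
top [295. 196.] 116 ctr [602.5 -32.3] size [28.7 43. ] ang 28.0 z [21.2 24.5 27.4] [602.8 -32.5  24.6]
top [264. 218.] 102 ctr [536.4  56.3] size [40.8 37.2] ang 1.4 z [18.7 21.1 23.9] [535.7  56.2  21.3]
top [293. 222.] 95 ctr [527.2 -26.7] size [43.4 21.6] ang 67.5 z [22.  25.2 28.3] [526.6 -26.
[... 578 characters left out ...]
6.1 41.5] ang 42.0 z [19.7 22.2 24.4] [537.9  53.1  22.1]
scene [246. 224.] 188 ctr [518.9 -24.7] size [44.3 43.2] ang 66.6 z [20.8 23.8 27.2] [523.1 -26.1  23.8]
scene [203. 224.] 142 ctr [ 426.  -105.9] size [44.1 34.4] ang 47.7 z [21.8 24.8 27.3] [ 425.8 -110.3   24.7]
scene [286. 226.] 91 ctr [611.9  47.3] size [24.7 32.6] ang 51.3 z [22.2 24.2 27.1] [613.   46.2  24.6]
scene [264. 241.] 131 ctr [602.2 -34.4] size [28.2 45.2] ang 28.5 z [22.5 25.3 28. ] [602.8 -35.1  25.3]
scene [226. 242.] 164 ctr [ 522.  -109.7] size [45.2 29.7] ang 9.7 z [21.7 24.8 28. ] [ 522.8 -110.    24.9]
scene [244. 263.] 159 ctr [ 607.7 -123.6] size [29.6 45.3] ang 73.5 z [21.6 24.7 28.4] [ 608.1 -124.    25. ]
```

View pics/topcrop.png

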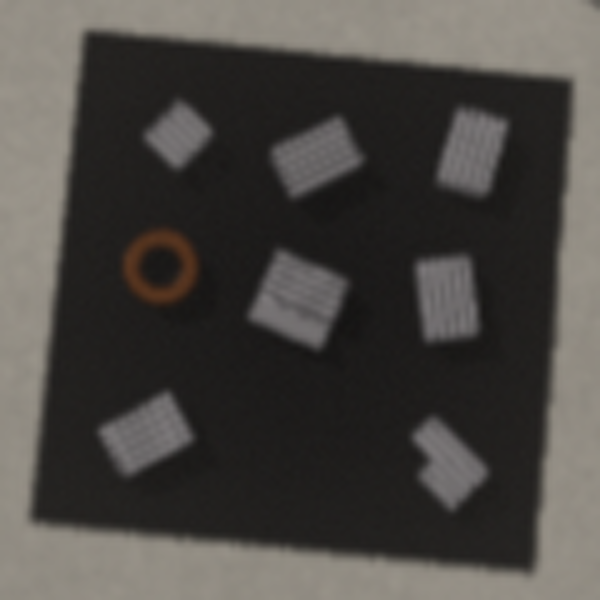

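View pics/scenecrop.png

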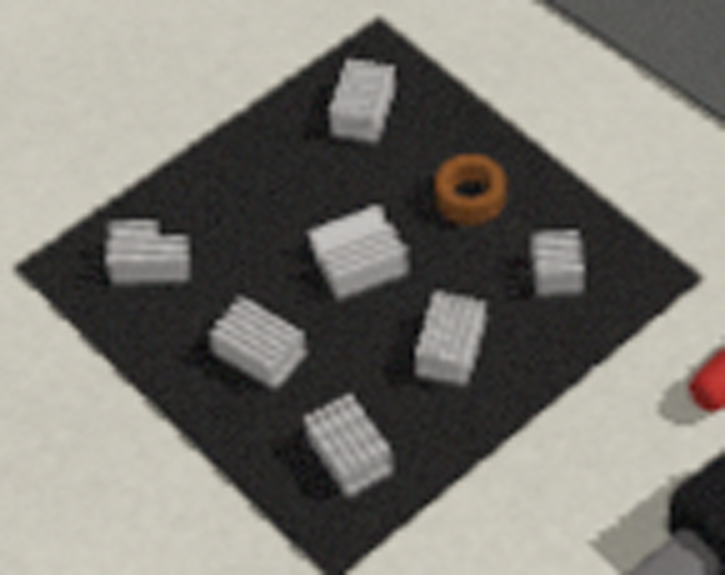

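Crops: sound sinks at topcrop (316,157), (472,152), (448,298), (146,433); short at (178,134), bent fin at (298,300), broken corner at (450,463). Now station yaw, refined handle and bin.

```bash
cat > m1.py <<'E'
from h import *
import pickle
T=pickle.load(open('top0.pkl','rb'));S=pickle.load(open('scene0.pkl','rb'))
for n,c in(('top',T),('scene',S)):
    Q=depthpts(c)
    hsv=cv2.cvtColor(c['pixels'],cv2.COLOR_BGR2HSV)
    m=(Q[...,2]>75)&(Q[...,2]<95)&(Q[...,1]>320)&(Q[...,1]<560)&(Q[...,0]>380)&(Q[...,0]<680)
    bl=cv2.inRange(hsv,(105,120,40),(130,255,255))>0
    q=Q[m&~cv2.dilate(bl.astype(np.uint8),np.ones((3,3))).astype(bool)]
    # front edge: min y per x-bin
    e=[]
    for x in range(400,660,8):
        s=q[(q[:,0]>=x)&(q[:,0]<x+8)]
        if len(s)>3: e.append([x+4,np.percentile(s[:,1],2)])
    e=np.array(e); 
    p=np.polyfit(e[:,0],e[:,1],1); r=abs(np.polyval(p,e[:,0])-e[:,1]); p=np.polyfit(e[r<5,0],e[r<5,1],1)
    print(n,'hood front y=',p,'x range',np.percentile(q[:,0],[.5,99.5]),'z',np.median(q[:,2]), 'resid',r.mean())
    # yellow lip line
    ym=cv2.inRange(hsv,(15,110,70),(32,255,255)); ys,xs=np.nonzero(ym)
    w=plane(c,np.c_[xs,ys],85.); k=(abs(w[:,1]-352)<30)&(w[:,0]>350)&(w[:,0]<700)
    if k.sum()>20:
        p=np.polyfit(w[k,0],w[k,1],1); print('  yellow line',p,np.degrees(np.arctan(p[0])),k.sum(),w[k,0].min(),w[k,0].max())
    # handle
    q=Q[bl&(Q[...,1]<400)&(Q[...,2]>91)&(Q[...,2]<103)&(Q[...,1]>250)]
    print('  handle top',q.mean(0),q.min(0),q.max(0),len(q))
    ys,xs=np.nonzero(bl&(Q[...,1]<400)&(Q[...,2]>91)&(Q[...,2]<103)&(Q[...,1]>250))
    w=plane(c,np.c_[xs,ys],96); print('  by plane',w.mean(0))
    # bin
    m=(cv2.inRange(hsv,(3,130,60),(15,255,255))>0)&(Q[...,2]>48)&(Q[...,2]<62)&(Q[...,1]<-200)
    r=cv2.minAreaRect(Q[m][:,:2].astype(np.float32)); print('  bin',r,Q[m][:,2].mean())
E
python3 m1.py
```

```text
top hood front y= [-1.42811420e-02  3.74793443e+02] x range [396.7559699 665.0661679] z 83.90663066817024 resid 0.5361193537328238
  yellow line [-1.34886831e-02  3.72615894e+02] -0.7727977455675492 171 397.1333082028365 659.8736714112308
  handle top [527.70606914 323.60825     94.62613018] [516.49328005 316.85126552  91.24507122] [538.56668908 331.35639212 101.63424133] 42
  by plane [527.50909883 323.30367918  96.        ]
  bin ((502.5341491699219, -383.6021423339844), (137.4333953857422, 187.90402221679688), 87.49066925048828) 52.85675555257909
scene hood front y= [-1.58188677e-02  3.73071075e+02] x range [395.35335912 665.84964196] z 84.81005659534134 resid 0.7836654570131248
  yellow line [-1.48277541e-02  3.70669540e+02] -0.8495054775826014 149 400.8101458018399 665.2144238044042
  handle top [529.26167153 322.30472179  95.80172006] [517.2518493  314.88547367  91.54757847] [540.95626196 332.30032032  99.85354771] 28
  by plane [529.38114939 322.13199149  96.        ]
  bin ((503.5540771484375, -385.5561218261719), (134.47998046875, 190.1872100830078), 87.3557357788086) 53.48754000725525
```

Call:
servo_tool([
  [0, -0.36, 0, 0, 0, -1, 1],
  [0, -0.36, 0, 0, 0, -1, 1],
  [0, -0.36, 0, 0, 0, -1, 1],
  [0, -0.36, 0, 0, 0, -1, 1],
  [0, -0.36, 0, 0, 0, -1, 1],
  [0.594, -0.516, 0, 0, 0, -1, 0.7],
  [0.594, -0.516, 0, 0, 0, -1, 0.7],
  [0.594, -0.516, 0, 0, 0, -1, 0.7],
  [0.594, -0.516, 0, 0, 0, -1, 0.7],
  [0.594, -0.516, 0, 0, 0, -1, 0.7],
  [0.594, -0.516, 0, 0, 0, -1, 0.7],
  [0.594, -0.516, 0, 0, 0, -1, 0.7],
  [0.594, -0.516, 0, 0, 0, -1, 0.7],
  [0.594, -0.516, 0, 0, 0, -1, 0.7],
  [0.594, -0.516, 0, 0, 0, -1, 0.7],
  [0.594, -0.516, 0, 0, 0, -1, 0.7],
  [0.594, -0.516, 0, 0, 0, -1, 0.7],
])

```text
clock: 1.52
tool_pos: [527.1, 322.8, 241.8]
ee_rot: [-0.0, 0.654, 0.756, -0.001]
contact_force: [-1.0, -1.0, 0.2]
opening: 59.8
gripper_force: 0.0
```

Call:
servo_tool([
  [0, 0, -0.1, 0, 0, -0.151, 0.7],
  [0, 0, -0.16, 0, 0, -0.151, 0.7],
  [0, 0, -0.22, 0, 0, -0.151, 0.7],
  [0, 0, -0.27, 0, 0, -0.151, 0.7],
  [0, 0, -0.3, 0, 0, -0.151, 0.7],
  [0, 0, -0.322, 0, 0, -0.151, 0.7],
  [0, 0, -0.322, 0, 0, -0.151, 0.7],
  [0, 0, -0.322, 0, 0, -0.151, 0],
  [0, 0, -0.322, 0, 0, -0.151, 0],
  [0, 0, -0.322, 0, 0, -0.151, 0],
  [0, 0, -0.322, 0, 0, -0.151, 0],
  [0, 0, -0.322, 0, 0, -0.151, 0],
  [0, 0, -0.322, 0, 0, -0.151, 0],
  [0, 0, -0.322, 0, 0, -0.151, 0],
])

```text
clock: 2.68
tool_pos: [529.8, 323.4, 83.6]
ee_rot: [0.0, 0.712, 0.702, 0.002]
contact_force: [-2.5, 0.8, 6.8]
opening: 22.7
gripper_force: 61.3
```

Call:
servo_tool([
  [-0.0003, -0.02, 0, 0, 0, 0, 0],
  [-0.0006, -0.04, 0, 0, 0, 0, 0],
  [-0.001, -0.07, 0, 0, 0, 0, 0],
  [-0.0015, -0.1, 0, 0, 0, 0, 0],
  [-0.002, -0.13, 0, 0, 0, 0, 0],
  [-0.0024, -0.16, 0, 0, 0, 0, 0],
  [-0.0028, -0.19, 0, 0, 0, 0, 0],
  [-0.0033, -0.22, 0, 0, 0, 0, 0],
  [-0.0037, -0.25, 0, 0, 0, 0, 0],
  [-0.0039, -0.26, 0, 0, 0, 0, 0],
  [-0.0039, -0.26, 0, 0, 0, 0, 0],
  [-0.0039, -0.26, 0, 0, 0, 0, 0],
])

```text
clock: 3.68
tool_pos: [528.0, 191.7, 83.5]
ee_rot: [0.001, 0.712, 0.702, 0.001]
contact_force: [-1.6, -2.2, 9.6]
opening: 22.6
gripper_force: 61.5
```

Call:
servo_tool([
  [0, -0.01, 0, 0, 0, 0, 0],
  [0, -0.01, 0, 0, 0, 0, 0],
  [0, -0.01, 0, 0, 0, 0, 0],
])

```text
clock: 3.93
tool_pos: [527.9, 190.2, 83.5]
ee_rot: [-0.001, 0.713, 0.701, 0.003]
contact_force: [-1.5, 7.8, 6.6]
opening: 22.8
gripper_force: 61.2
```

Call:
servo_tool([
  [0, -0.008, 0, 0, 0, 0, 0],
  [0, -0.012, 0, 0, 0, 0, 0],
  [0, -0.012, 0, 0, 0, 0, 0],
])

```text
clock: 4.18
tool_pos: [528.0, 190.0, 83.5]
ee_rot: [-0.004, 0.714, 0.7, 0.007]
contact_force: [-2.4, 27.7, 2.7]
opening: 22.4
gripper_force: 60.6
```

Call:
servo_tool([
  [0, 0.012, 0, 0, 0, 0, 0],
  [0, 0.012, 0, 0, 0, 0, 0.7],
  [0, 0.012, 0, 0, 0, 0, 0.7],
  [0, 0.012, 0, 0, 0, 0, 0.7],
  [0, 0.012, 0, 0, 0, 0, 0.7],
  [0, 0.012, 0, 0, 0, 0, 0.7],
  [0, 0.012, 0.1, 0, 0, 0, 0.7],
  [0, 0.012, 0.16, 0, 0, 0, 0.7],
  [0, 0.012, 0.24, 0, 0, 0, 0.7],
  [-0.1, 0.012, 0.32, 0, 0, 0, 0.7],
  [-0.2, 0.012, 0.32, 0, 0, 0, 0.7],
  [-0.3, 0.012, 0.32, 0, 0, 0, 0.7],
  [-0.3, 0.012, 0.32, 0, 0, 0, 0.7],
  [-0.3, 0.012, 0.32, 0, 0, 0, 0.7],
  [-0.3, 0.012, 0.32, 0, 0, 0, 0.7],
])

```text
clock: 5.43
tool_pos: [375.3, 187.0, 241.2]
ee_rot: [0.0, 0.712, 0.702, 0.0]
contact_force: [0.8, 0.1, -0.1]
opening: 59.9
gripper_force: 0.0
```

```bash
cat > m2.py <<'E'
from h import *
import sys,pickle
def sinks():
    out=[]
    for n in('top','scene'):
        c=cam(n); Q=depthpts(c); pickle.dump(c,open(n+'1.pkl','wb'))
        m=((Q[...,2]>14)&(Q[...,2]<40)&(abs(Q[...,0]-520)<165)&(abs(Q[...,1]+30)<165)).astype(np.uint8)
        k,l,s,ce=cv2.connectedComponentsWithStats(m)
        for i in range(1,k):
            if s[i][4]>30:
                q=Q[l==i]; q=q[q[:,2]>np.median(q[:,2])-3]
                r=cv2.minAreaRect(q[:,:2].astype(np.float32))
                a=r[2] if r[1][0]>r[1][1] else r[2]-90   # direction of long side
                out.append((n,s[i][4],np.round(r[0],1),np.round(sorted(r[1]),1),round(a,1),q[:,2].mean().round(1)))
    for o in sorted(out,key=lambda o:(round(o[2][0]/40),o[2][1])): print(*o)
if __name__=='__main__':
    print(get_obs()['tool_pos'])
    sinks()
    for n in('top','scene'):
        c=pickle.load(open(n+'1.pkl','rb')); 
        cv2.imwrite(f'pics/{n}1.png',c['pixels'])
        Q=depthpts(c)
        hsv=cv2.cvtColor(c['pixels'],cv2.COLOR_BGR2HSV)
        bl=(cv2.inRange(hsv,(105,120,40),(130,255,255))>0)&(Q[...,1]<300)&(Q[...,2]>91)&(Q[...,2]<103)
        ys,xs=np.nonzero(bl); print('handle',plane(c,np.c_[xs,ys],96).mean(0) if len(xs) else None, Q[bl].mean(0))
E
python3 m2.py
python3 - <<'E'
import cv2
a=cv2.imread('pics/top1.png')[150:290,130:350];b=cv2.imread('pics/scene1.png')[130:260,240:400]
cv2.imwrite('pics/tc1.png',cv2.resize(a,None,fx=3.6,fy=3.6,interpolation=cv2.INTER_CUBIC))
E
```

```text
[375.33657238 187.01894104 241.20565575]
scene 145 [ 427.3 -106.8] [32.1 44.4] 46.7 25.1
top 95 [ 428.  -106.2] [27.5 42.5] 43.1 24.3
scene 110 [439.6  60.6] [27.7 45.7] -59.2 25.1
top 103 [439.8  61.8] [27.8 41.8] -61.2 25.3
scene 165 [ 521.9 -109.8] [29.8 44.9] 6.6 25.2
top 119 [ 522.7 -108.2] [28.3 44.4] 8.7 24.9
top 95 [527.4 -26.7] [22.  43.5] 66.8 24.9
scene 181 [518.7 -24.6] [43.2 44.8] 66.5 24.1
top 50 [505.  -17.6] [11.8 43.3] 70.5 20.6
scene 99 [536.6  53.4] [36.1 42.9] -48.0 21.7
top 102 [536.6  56.3] [37.2 41. ] 1.4 21.1
scene 158 [ 607.9 -123.5] [28.4 43.8] -14.7 25.2
top 98 [ 607.9 -122. ] [27.9 43.6] -14.3 25.5
scene 132 [602.  -33.6] [28.4 47.4] -61.5 25.6
top 119 [602.6 -32.8] [28.  44.3] -62.6 24.7
scene 93 [612.8  46.7] [25.  32.2] -40.0 25.2
top 70 [612.8  47.5] [26.3 27.6] -47.8 25.2
handle [525.77534943 191.69636756  96.        ] [525.88921935 191.7937947   95.17890977]
handle [528.3692166  190.17892819  96.        ] [528.31024898 190.26268166  95.88415724]
```

View pics/tc1.png

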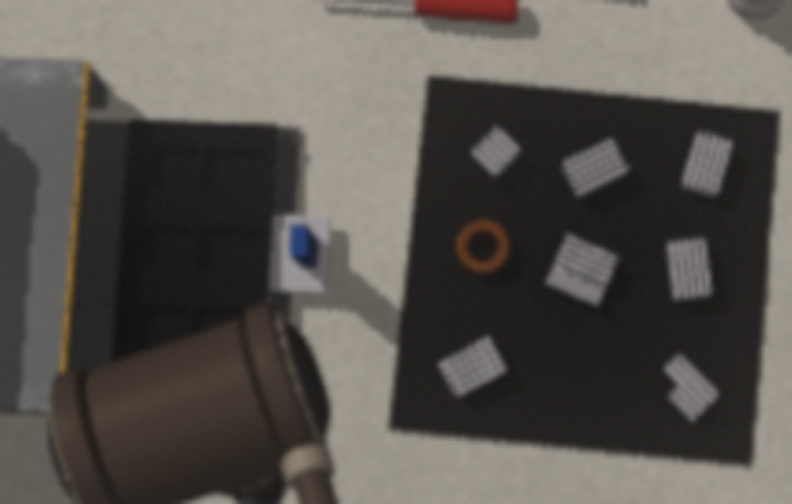

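Carriage is out: block spans crop x 130–278, handle at (302,243); sinks unmoved. Starting with rejects, so the arm clears the carriage for measuring.

```bash
cat > go.py <<'E'
import sys,json
from h import *
from scipy.spatial.transform import Rotation as R
# go.py "x,y,z,psi" ... : deltas (scaled) from the measured pose
o=get_obs(); p=o['tool_pos']; q=o['ee_rot']
M=R.from_quat([q[1],q[2],q[3],q[0]]).as_matrix(); psi=np.degrees(np.arctan2(M[1,1],M[0,1]))
print('at',p.round(1),'psi',round(psi,1),'q6',np.degrees(o['qpos'][5]).round(0),'tilt',np.degrees(np.arccos(-M[2,2])).round(2),'open',round(o['opening'],1),o['clock'])
for a in sys.argv[1:]:
    x,y,z,t=map(float,a.split(','))
    d=(np.array([x,y,z])-p)/500; r=(t-psi+90)%180-90
    print(a,'->',d.round(4),'turn',(r/60).round(3),'alt',((r-180*np.sign(r))/60).round(3),'q6 pred',(np.degrees(np.arctan2(y,x))-psi-r).round(0))
E
python3 go.py 613,47.3,241,45 613,47.3,20,45 445,-384,241,45
```

```text
at [377.8 187.4 241.7] psi -0.8 q6 21.0 tilt 0.12 open 59.9 5.5333
613,47.3,241,45 -> [ 0.4704 -0.2803 -0.0014] turn 0.764 alt -2.236 q6 pred -41.0
613,47.3,20,45 -> [ 0.4704 -0.2803 -0.4434] turn 0.764 alt -2.236 q6 pred -41.0
445,-384,241,45 -> [ 0.1344 -1.1429 -0.0014] turn 0.764 alt -2.236 q6 pred -86.0
```

Call:
servo_tool([
  [0.47, -0.28, 0, 0, 0, 0.764, 0.65],
  [0.47, -0.28, 0, 0, 0, 0.764, 0.65],
  [0.47, -0.28, 0, 0, 0, 0.764, 0.65],
  [0.47, -0.28, 0, 0, 0, 0.764, 0.65],
  [0.47, -0.28, 0, 0, 0, 0.764, 0.65],
  [0.47, -0.28, 0, 0, 0, 0.764, 0.65],
  [0.47, -0.28, 0, 0, 0, 0.764, 0.65],
  [0.47, -0.28, -0.05, 0, 0, 0.764, 0.65],
  [0.47, -0.28, -0.12, 0, 0, 0.764, 0.65],
  [0.47, -0.28, -0.2, 0, 0, 0.764, 0.65],
  [0.47, -0.28, -0.28, 0, 0, 0.764, 0.65],
  [0.47, -0.28, -0.35, 0, 0, 0.764, 0.65],
  [0.47, -0.28, -0.4, 0, 0, 0.764, 0.65],
  [0.47, -0.28, -0.43, 0, 0, 0.764, 0.65],
  [0.47, -0.28, -0.443, 0, 0, 0.764, 0.65],
  [0.47, -0.28, -0.443, 0, 0, 0.764, 0.65],
  [0.47, -0.28, -0.443, 0, 0, 0.764, 0],
  [0.47, -0.28, -0.443, 0, 0, 0.764, 0],
  [0.47, -0.28, -0.443, 0, 0, 0.764, 0],
  [0.47, -0.28, -0.443, 0, 0, 0.764, 0],
])

```text
clock: 7.2
tool_pos: [613.6, 47.5, 21.7]
ee_rot: [0.002, 0.383, 0.924, 0.001]
contact_force: [0.2, 0.3, 5.9]
opening: 24.5
gripper_force: 62.0
```

Call:
servo_tool([
  [0, 0, 0, 0, 0, 0, 0],
  [0, 0, 0, 0, 0, 0, 0],
  [0, 0, 0.1, 0, 0, 0, 0],
  [0, 0, 0.2, 0, 0, 0, 0],
  [0, 0, 0.25, 0, 0, 0, 0],
])

```text
clock: 7.62
tool_pos: [609.9, 47.6, 144.3]
ee_rot: [-0.002, 0.382, 0.924, -0.001]
contact_force: [1.3, -0.2, -0.3]
opening: 24.4
gripper_force: 61.2
```

```bash
python3 go.py 445,-384,145,45  445,-384,45,45
```

```text
at [609.9  47.6 144.3] psi 45.0 q6 -45.0 tilt 0.26 open 24.4 7.6167
445,-384,145,45 -> [-0.3298 -0.8631  0.0014] turn -0.0 alt 3.0 q6 pred -86.0
445,-384,45,45 -> [-0.3298 -0.8631 -0.1986] turn -0.0 alt 3.0 q6 pred -86.0
```

Call:
servo_tool([
  [-0.333, -0.863, 0, 0, 0, 0, 0],
  [-0.333, -0.863, 0, 0, 0, 0, 0],
  [-0.333, -0.863, 0, 0, 0, 0, 0],
  [-0.333, -0.863, 0, 0, 0, 0, 0],
  [-0.333, -0.863, 0, 0, 0, 0, 0],
  [-0.333, -0.863, 0, 0, 0, 0, 0],
  [-0.333, -0.863, 0, 0, 0, 0, 0],
  [-0.333, -0.863, 0, 0, 0, 0, 0],
  [-0.333, -0.863, 0, 0, 0, 0, 0],
  [-0.333, -0.863, 0, 0, 0, 0, 0],
  [-0.333, -0.863, 0, 0, 0, 0, 0],
  [-0.333, -0.863, 0, 0, 0, 0, 0],
  [-0.333, -0.863, 0, 0, 0, 0, 0],
  [-0.333, -0.863, -0.06, 0, 0, 0, 0],
  [-0.333, -0.863, -0.12, 0, 0, 0, 0],
  [-0.333, -0.863, -0.17, 0, 0, 0, 0],
  [-0.333, -0.863, -0.2, 0, 0, 0, 0],
  [-0.333, -0.863, -0.2, 0, 0, 0, 0],
  [-0.333, -0.863, -0.2, 0, 0, 0, 0],
  [-0.333, -0.863, -0.2, 0, 0, 0, 0],
])

```text
clock: 9.28
tool_pos: [446.4, -383.6, 45.7]
ee_rot: [0.001, 0.382, 0.924, -0.0]
contact_force: [-0.3, -0.3, 0.3]
opening: 24.6
gripper_force: 61.2
```

Call:
servo_tool([
  [0, 0, 0, 0, 0, 0, 0.55],
  [0, 0, 0, 0, 0, 0, 0.55],
  [0, 0, 0, 0, 0, 0, 0.55],
  [0, 0, 0, 0, 0, 0, 0.55],
  [0, 0, 0.1, 0, 0, 0, 0.55],
  [0, 0, 0.2, 0, 0, 0, 0.55],
  [0, 0, 0.25, 0, 0, 0, 0.55],
  [0, 0, 0.25, 0, 0, 0, 0.55],
])

```text
clock: 9.95
tool_pos: [450.2, -389.0, 179.9]
ee_rot: [0.008, 0.383, 0.924, -0.003]
contact_force: [1.3, -0.8, 1.4]
opening: 47.0
gripper_force: 0.0
```

```bash
cat >m3.py <<'E'
from m2 import *
sinks()
# pockets: rim/floor in the block, sampled on a grid in station coordinates
for n in('top','scene'):
    c=pickle.load(open(n+'1.pkl','rb')); Q=depthpts(c).reshape(-1,3)
    th=-0.0148; ex=np.array([1,th]);ey=np.array([-th,1]); h=np.array([527.7,190.5])
    d=Q[:,:2]-h; X=d@ex; Y=d@ey
    k=(abs(X)<130)&(Y>15)&(Y<165)&(Q[:,2]>5)&(Q[:,2]<45)
    def prof(A,lo,hi,sel):
        for a in range(lo,hi,4):
            z=Q[k&sel&(A>=a)&(A<a+4),2]
            print(f'{a+2}:{np.median(z) if len(z) else -1:.0f}({len(z)})',end=' ')
        print()
    print(n,'X profile front row');prof(X,-120,120,(abs(Y-58)<15))
    print(n,'X profile rear');prof(X,-120,120,(abs(Y-114)<15))
    for x0 in(-64,0,64): print('Y prof',x0);prof(Y,16,164,(abs(X-x0)<10))
E
python3 m3.py; python3 go.py 430,-110,141,45
```

```text
scene 144 [ 427. -107.] [30.7 44.7] 44.7 25.0
top 94 [ 427.7 -106.1] [27.3 42.6] 43.3 24.9
scene 113 [439.9  60.4] [28.7 45.3] -61.4 24.4
top 104 [439.9  61.7] [28.  41.9] -61.3 24.7
scene 165 [ 521.4 -108.9] [30.5 47. ] 7.1 24.8
top 122 [ 522.2 -108.3] [28.4 44. ] 8.1 25.0
top 93 [527.3 -26.6] [22.4 43.6] 66.5 24.6
scene 193 [519.  -25.4] [42.  43.8] 68.8 24.2
top 46 [503.2 -16.9] [ 8.4 43.4] 68.9 20.6
scene 99 [536.2  53.8] [36.2 41.1] -47.0 21.4
top 104 [536.2  56.4] [37.2 39.8] -31.1 22.0
scene 160 [ 607.8 -123.6] [29.  45.8] -14.7 25.2
top 98 [ 608. -122.] [27.8 43.5] -14.8 24.7
scene 128 [600.7 -32.2] [28.6 46.3] -59.9 25.3
top 117 [602.3 -31.8] [28.  43.4] -63.1 25.0
top X profile front row
-118:-1(0) -114:-1(0) -110:-1(0) -106:7(8) -102:29(18) -98:29(14) -94:29(12) -90:29(19) -86:28(11) -82:28(13) -78:20(18) -74:18(11) -70:19(16) -66:18(14) -62:19(14) -58:17(17) -54:20(12) -50:19(19) -46:29(13) -42:29(20) -38:28(11) -34:28(18) -30:27(14) -26:30(14) -22:29(17) -18:29(11) -14:19(11) -10:20(20) -6:20(13) -2:19(11) 2:18(19) 6:19(10) 10:19(15) 14:19(20) 18:28(16) 22:28(13) 26:29(1
[... 3745 characters left out ...]
(9) 90:24(10) 94:28(5) 98:-1(0) 102:21(2) 106:19(4) 110:17(4) 114:20(8) 118:21(6) 122:20(1) 126:21(6) 130:20(6) 134:20(3) 138:19(7) 142:28(8) 146:22(12) 150:29(5) 154:24(1) 158:-1(0) 162:-1(0) 
Y prof 64
18:7(4) 22:6(4) 26:8(3) 30:18(15) 34:17(18) 38:28(4) 42:-1(0) 46:22(5) 50:19(5) 54:20(6) 58:19(6) 62:20(6) 66:21(8) 70:20(2) 74:19(6) 78:20(6) 82:19(7) 86:27(13) 90:25(8) 94:29(5) 98:-1(0) 102:20(1) 106:20(9) 110:22(2) 114:20(7) 118:20(5) 122:17(4) 126:20(8) 130:21(5) 134:21(4) 138:21(6) 142:22(7) 146:23(16) 150:30(4) 154:27(1) 158:-1(0) 162:-1(0) 
at [ 446.9 -385.8  173.3] psi 45.0 q6 -90.0 tilt 0.4 open 46.7 10.05
430,-110,141,45 -> [-0.0338  0.5515 -0.0646] turn -0.0 alt 3.0 q6 pred -59.0
```

Call:
servo_tool([
  [-0.052, 0.54, -0.06, 0, 0, -1, 0.65],
  [-0.052, 0.54, -0.06, 0, 0, -1, 0.65],
  [-0.052, 0.54, -0.06, 0, 0, -1, 0.65],
  [-0.052, 0.54, -0.06, 0, 0, -1, 0.65],
  [-0.052, 0.54, -0.06, 0, 0, -1, 0.65],
  [-0.052, 0.54, -0.06, 0, 0, -1, 0.65],
  [-0.052, 0.54, -0.06, 0, 0, -1, 0.65],
  [-0.052, 0.54, -0.06, 0, 0, -1, 0.65],
  [-0.052, 0.54, -0.06, 0, 0, -1, 0.65],
  [-0.052, 0.54, -0.06, 0, 0, -1, 0.65],
  [-0.052, 0.54, -0.06, 0, 0, -1, 0.65],
])

```text
clock: 10.97
tool_pos: [418.2, -113.6, 138.7]
ee_rot: [-0.001, 0.793, 0.61, -0.001]
contact_force: [0.2, -0.4, -0.4]
opening: 55.6
gripper_force: 0.0
```

```bash
python3 go.py 421,-112.8,20,-46
```

```text
at [ 418.2 -113.6  138.7] psi -14.8 q6 -6.0 tilt 0.15 open 55.6 10.9667
421,-112.8,20,-46 -> [ 0.0056  0.0015 -0.2373] turn -0.519 alt 2.481 q6 pred 31.0
```

Call:
servo_tool([
  [0.005, 0.002, -0.02, 0, 0, -0.52, 0.65],
  [0.005, 0.002, -0.04, 0, 0, -0.52, 0.65],
  [0.005, 0.002, -0.06, 0, 0, -0.52, 0.65],
  [0.005, 0.002, -0.08, 0, 0, -0.52, 0.65],
  [0.005, 0.002, -0.1, 0, 0, -0.52, 0.65],
  [0.005, 0.002, -0.14, 0, 0, -0.52, 0.65],
  [0.005, 0.002, -0.19, 0, 0, -0.52, 0.65],
  [0.005, 0.002, -0.225, 0, 0, -0.52, 0.65],
  [0.005, 0.002, -0.237, 0, 0, -0.52, 0.65],
  [0.005, 0.002, -0.237, 0, 0, -0.52, 0.65],
  [0.005, 0.002, -0.237, 0, 0, -0.52, 0],
  [0.005, 0.002, -0.237, 0, 0, -0.52, 0],
  [0.005, 0.002, -0.237, 0, 0, -0.52, 0],
  [0.005, 0.002, -0.237, 0, 0, -0.52, 0],
  [0.005, 0.002, -0.237, 0, 0, -0.52, 0],
  [0.005, 0.002, -0.237, 0, 0, -0.52, 0],
  [0.005, 0.002, -0.15, 0, 0, -0.52, 0],
  [0.005, 0.002, -0.07, 0, 0, -0.52, 0],
  [0.005, 0.002, 0, 0, 0, -0.52, 0],
  [0.005, 0.002, 0, 0, 0, -0.52, 0],
])

```text
clock: 12.63
tool_pos: [427.3, -115.0, 146.6]
ee_rot: [0.005, 0.928, 0.373, 0.005]
contact_force: [1.0, -0.9, 0.1]
opening: 26.5
gripper_force: 59.3
```

```bash
python3 go.py 503,-384,140,-46 503,-384,45,-46
```

```text
at [ 427.3 -115.   146.6] psi -46.2 q6 25.0 tilt 0.83 open 26.5 12.6333
503,-384,140,-46 -> [ 0.1514 -0.538  -0.0133] turn 0.003 alt -2.997 q6 pred 9.0
503,-384,45,-46 -> [ 0.1514 -0.538  -0.2033] turn 0.003 alt -2.997 q6 pred 9.0
```

Call:
servo_tool([
  [0.164, -0.543, 0, 0, 0, 0, 0],
  [0.164, -0.543, 0, 0, 0, 0, 0],
  [0.164, -0.543, 0, 0, 0, 0, 0],
  [0.164, -0.543, 0, 0, 0, 0, 0],
  [0.164, -0.543, 0, 0, 0, 0, 0],
  [0.164, -0.543, 0, 0, 0, 0, 0],
  [0.164, -0.543, 0, 0, 0, 0, 0],
  [0.164, -0.543, 0, 0, 0, 0, 0],
  [0.164, -0.543, 0, 0, 0, 0, 0],
  [0.164, -0.543, -0.07, 0, 0, 0, 0],
  [0.164, -0.543, -0.13, 0, 0, 0, 0],
  [0.164, -0.543, -0.17, 0, 0, 0, 0],
  [0.164, -0.543, -0.185, 0, 0, 0, 0],
  [0.164, -0.543, -0.185, 0, 0, 0, 0],
  [0.164, -0.543, -0.185, 0, 0, 0, 0.55],
  [0.164, -0.543, -0.185, 0, 0, 0, 0.55],
  [0.164, -0.543, -0.185, 0, 0, 0, 0.55],
  [0.164, -0.543, -0.185, 0, 0, 0, 0.55],
  [0.164, -0.543, -0.1, 0, 0, 0, 0.55],
  [0.164, -0.543, 0, 0, 0, 0, 0.55],
])

```text
clock: 14.3
tool_pos: [501.4, -382.4, 128.0]
ee_rot: [-0.004, 0.928, 0.373, -0.002]
contact_force: [1.0, -0.6, 0.1]
opening: 46.8
gripper_force: 0.0
```

Call:
servo_tool([
  [0, 0, 0, 0, 0, 0, 0.55],
  [0, 0, 0, 0, 0, 0, 0.55],
])

```text
clock: 14.47
tool_pos: [506.7, -387.2, 136.0]
ee_rot: [0.005, 0.928, 0.373, 0.002]
contact_force: [-0.6, -0.2, -0.3]
opening: 46.8
gripper_force: 0.0
```

```bash
python3 -c "
from m2 import *
sinks()
for n in ('top','scene'): 
    c=pickle.load(open(n+'1.pkl','rb')); cv2.imwrite(f'pics/{n}2.png',c['pixels'])
"; python3 go.py 526.4,-26,20,67
```

```text
scene 112 [440.3  60.1] [28.  45.6] -60.9 25.7
top 97 [439.9  61.9] [28.  41.5] -61.8 24.8
scene 163 [ 521.6 -109.6] [30.6 46.9] 4.7 25.1
top 120 [ 522.9 -107.9] [28.3 44. ] 6.3 24.5
top 94 [527.7 -26.9] [22.1 43.6] 66.5 24.9
scene 189 [519.3 -25.1] [44.  44.1] 68.8 23.7
top 52 [505.4 -17.8] [12.2 43.4] 67.4 20.0
scene 99 [537.3  52.7] [36.1 40.3] -47.3 21.3
top 98 [536.3  56.2] [38.3 38.6] -42.6 21.2
scene 154 [ 607.2 -123.7] [28.3 43.6] -16.0 24.8
top 97 [ 608.1 -122. ] [27.8 44.1] -15.4 25.7
scene 131 [601.9 -34. ] [28.7 45.7] -59.7 25.5
top 119 [602.  -32.5] [28.3 43.5] -63.4 25.2
at [ 503.8 -384.6  131.3] psi -46.2 q6 5.0 tilt 0.05 open 47.2 14.5667
526.4,-26,20,67 -> [ 0.0452  0.7172 -0.2226] turn -1.114 alt 1.886 q6 pred 110.0
```

Call:
servo_tool([
  [0.046, 0.714, 0, 0, 0, -1, 0.85],
  [0.046, 0.714, 0, 0, 0, -1, 0.85],
  [0.046, 0.714, 0, 0, 0, -1, 0.85],
  [0.046, 0.714, 0, 0, 0, -1, 0.85],
  [0.046, 0.714, 0, 0, 0, -1, 0.85],
  [0.046, 0.714, 0, 0, 0, -1, 0.85],
  [0.046, 0.714, 0, 0, 0, -1, 0.85],
  [0.046, 0.714, 0, 0, 0, -1, 0.85],
  [0.046, 0.714, 0, 0, 0, -1, 0.85],
  [0.046, 0.714, 0, 0, 0, -1, 0.85],
  [0.046, 0.714, 0, 0, 0, -1, 0.85],
  [0.046, 0.714, 0, 0, 0, -1, 0.85],
  [0.046, 0.714, 0, 0, 0, -1, 0.85],
])

```text
clock: 15.65
tool_pos: [526.2, -28.5, 129.8]
ee_rot: [0.0, 0.99, -0.141, -0.001]
contact_force: [0.2, -0.2, 0.6]
opening: 72.3
gripper_force: 0.0
```

```bash
python3 go.py 527,-27.5,20,67
```

```text
at [526.2 -28.5 129.8] psi -106.2 q6 98.0 tilt 0.09 open 72.3 15.65
527,-27.5,20,67 -> [ 0.0017  0.002  -0.2197] turn -0.113 alt 2.887 q6 pred 110.0
```

View pics/scene2.png

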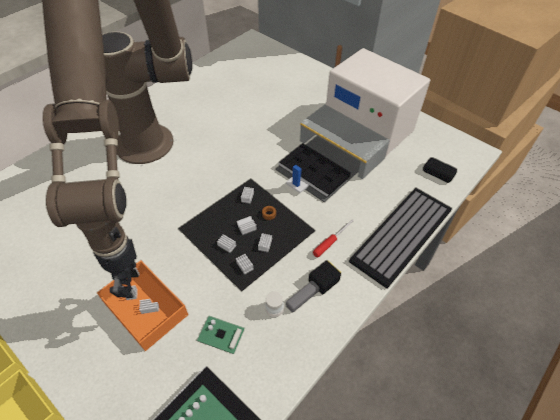

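Scene: a reject lies in the bin at (147,307), the other hidden behind the gripper; sorted places on the mat are empty. Grasping the bent one.

Call:
servo_tool([
  [0.002, 0.002, -0.07, 0, 0, -0.113, 0.85],
  [0.002, 0.002, -0.13, 0, 0, -0.113, 0.85],
  [0.002, 0.002, -0.18, 0, 0, -0.113, 0.85],
  [0.002, 0.002, -0.21, 0, 0, -0.113, 0.85],
  [0.002, 0.002, -0.219, 0, 0, -0.113, 0.85],
  [0.002, 0.002, -0.219, 0, 0, -0.113, 0.85],
  [0.002, 0.002, -0.219, 0, 0, -0.113, 0],
  [0.002, 0.002, -0.219, 0, 0, -0.113, 0],
  [0.002, 0.002, -0.219, 0, 0, -0.113, 0],
  [0.002, 0.002, -0.219, 0, 0, -0.113, 0],
  [0.002, 0.002, -0.219, 0, 0, -0.113, 0],
  [0.002, 0.002, -0.219, 0, 0, -0.113, 0],
  [0.002, 0.002, -0.13, 0, 0, -0.113, 0],
  [0.002, 0.002, -0.05, 0, 0, -0.113, 0],
  [0.002, 0.002, 0, 0, 0, -0.113, 0],
  [0.002, 0.002, 0, 0, 0, -0.113, 0],
  [0.002, 0.002, 0, 0, 0, -0.113, 0],
])

```text
clock: 17.07
tool_pos: [529.5, -26.6, 132.9]
ee_rot: [-0.0, 0.98, -0.199, 0.003]
contact_force: [0.2, -0.5, -0.7]
opening: 42.7
gripper_force: 61.3
```

```bash
python3 go.py 555,-386,130,67  555,-386,45,67
```

```text
at [529.5 -26.6 132.9] psi -112.9 q6 105.0 tilt 0.29 open 42.7 17.0667
555,-386,130,67 -> [ 0.0511 -0.7188 -0.0058] turn -0.001 alt 2.999 q6 pred 78.0
555,-386,45,67 -> [ 0.0511 -0.7188 -0.1758] turn -0.001 alt 2.999 q6 pred 78.0
```

Call:
servo_tool([
  [0.053, -0.718, 0, 0, 0, 0, 0],
  [0.053, -0.718, 0, 0, 0, 0, 0],
  [0.053, -0.718, 0, 0, 0, 0, 0],
  [0.053, -0.718, 0, 0, 0, 0, 0],
  [0.053, -0.718, 0, 0, 0, 0, 0],
  [0.053, -0.718, 0, 0, 0, 0, 0],
  [0.053, -0.718, 0, 0, 0, 0, 0],
  [0.053, -0.718, 0, 0, 0, 0, 0],
  [0.053, -0.718, 0, 0, 0, 0, 0],
  [0.053, -0.718, 0, 0, 0, 0, 0],
  [0.053, -0.718, -0.06, 0, 0, 0, 0],
  [0.053, -0.718, -0.12, 0, 0, 0, 0],
  [0.053, -0.718, -0.165, 0, 0, 0, 0],
  [0.053, -0.718, -0.165, 0, 0, 0, 0],
  [0.053, -0.718, -0.165, 0, 0, 0, 0.75],
  [0.053, -0.718, -0.165, 0, 0, 0, 0.75],
  [0.053, -0.718, -0.165, 0, 0, 0, 0.75],
  [0.053, -0.718, -0.165, 0, 0, 0, 0.75],
  [0.053, -0.718, -0.08, 0, 0, 0, 0.75],
  [0.053, -0.718, 0, 0, 0, 0, 0.75],
])

```text
clock: 18.73
tool_pos: [551.8, -383.5, 128.1]
ee_rot: [-0.002, 0.98, -0.199, -0.004]
contact_force: [1.2, -0.9, 1.6]
opening: 64.3
gripper_force: 0.0
```

Call:
servo_tool([
  [0, 0.1, 0.04, 0, 0, 0, 0.65],
  [0, 0.2, 0.04, 0, 0, 0, 0.65],
  [0, 0.2, 0.04, 0, 0, 0, 0.65],
  [0, 0.2, 0.04, 0, 0, 0, 0.65],
])

```text
clock: 19.07
tool_pos: [554.8, -281.6, 153.0]
ee_rot: [-0.001, 0.98, -0.197, 0.001]
contact_force: [-0.1, -0.3, 0.7]
opening: 55.5
gripper_force: 0.0
```

```bash
python3 -c "
from m2 import *
sinks()
c=pickle.load(open('scene1.pkl','rb')); Q=depthpts(c)
m=((abs(Q[...,0]-503)<88)&(abs(Q[...,1]+385)<60)&(Q[...,2]>14)&(Q[...,2]<45)&(cv2.cvtColor(c['pixels'],cv2.COLOR_BGR2HSV)[...,1]<90)).astype(np.uint8)
k,l,s,ce=cv2.connectedComponentsWithStats(m)
print([(s[i][4],Q[l==i].mean(0).round(0)) for i in range(1,k) if s[i][4]>15])
"; python3 go.py 522.2,-108.8,27,97
```

```text
scene 110 [441.   58.6] [27.8 47. ] -59.7 25.6
top 102 [440.   61.9] [27.9 41.6] -61.7 25.3
scene 156 [ 521.6 -109.9] [29.1 45.8] 6.8 25.1
top 120 [ 522.9 -108. ] [28.1 43.2] 8.4 24.3
scene 93 [536.8  53.3] [36.2 41.1] -47.4 21.8
top 104 [536.4  56.3] [37.1 41.3] 1.4 21.7
scene 155 [ 608.6 -123.7] [27.9 43.4] -15.0 25.1
top 100 [ 608.1 -121.9] [27.8 43.5] -15.9 25.6
scene 131 [601.9 -34.3] [28.7 47.5] -61.5 25.7
top 115 [602.5 -32.4] [28.5 44.1] -62.6 24.1
[(np.int32(121), array([ 448., -385.,   24.])), (np.int32(395), array([ 533., -380.,   25.]))]
at [ 554.9 -285.2  152.1] psi -112.8 q6 82.0 tilt 0.15 open 55.2 19.1667
522.2,-108.8,27,97 -> [-0.0654  0.3528 -0.2503] turn 0.497 alt -2.503 q6 pred 71.0
```

Call:
servo_tool([
  [-0.065, 0.353, -0.05, 0, 0, 0.502, 0.65],
  [-0.065, 0.353, -0.05, 0, 0, 0.502, 0.65],
  [-0.065, 0.353, -0.05, 0, 0, 0.502, 0.65],
  [-0.065, 0.353, -0.05, 0, 0, 0.502, 0.65],
  [-0.065, 0.353, -0.05, 0, 0, 0.502, 0.65],
  [-0.065, 0.353, -0.1, 0, 0, 0.502, 0.65],
  [-0.065, 0.353, -0.16, 0, 0, 0.502, 0.65],
  [-0.065, 0.353, -0.21, 0, 0, 0.502, 0.65],
  [-0.065, 0.353, -0.24, 0, 0, 0.502, 0.65],
  [-0.065, 0.353, -0.251, 0, 0, 0.502, 0.65],
  [-0.065, 0.353, -0.251, 0, 0, 0.502, 0.65],
  [-0.065, 0.353, -0.251, 0, 0, 0.502, 0.65],
  [-0.065, 0.353, -0.251, 0, 0, 0.502, 0.65],
])

```text
clock: 20.25
tool_pos: [523.4, -110.1, 26.4]
ee_rot: [0.001, 0.998, 0.062, 0.001]
contact_force: [0.7, -0.4, -0.0]
opening: 55.5
gripper_force: 0.0
```

```bash
python3 go.py 522.3,-108.9,26,97.2
```

```text
at [ 523.4 -110.1   26.4] psi -82.9 q6 66.0 tilt 0.17 open 55.5 20.25
522.3,-108.9,26,97.2 -> [-0.0021  0.0023 -0.0008] turn 0.001 alt -2.999 q6 pred 71.0
```

Call:
servo_tool([
  [-0.002, 0.002, 0, 0, 0, 0, 0.65],
  [-0.002, 0.002, 0, 0, 0, 0, 0],
  [-0.002, 0.002, 0, 0, 0, 0, 0],
  [-0.002, 0.002, 0, 0, 0, 0, 0],
  [-0.002, 0.002, 0, 0, 0, 0, 0],
  [-0.002, 0.002, 0, 0, 0, 0, 0],
  [-0.002, 0.002, 0, 0, 0, 0, 0],
])

```text
clock: 20.83
tool_pos: [521.7, -108.3, 26.2]
ee_rot: [0.0, 0.998, 0.062, 0.001]
contact_force: [-0.1, 0.0, 6.1]
opening: 26.1
gripper_force: 60.9
```

```bash
python3 go.py 527.7,254.3,130,-0.85 
```

```text
at [ 521.7 -108.3   26.2] psi -82.8 q6 66.0 tilt 0.1 open 26.1 20.8333
527.7,254.3,130,-0.85 -> [0.012  0.7252 0.2075] turn 1.366 alt -1.634 q6 pred 27.0
```

Call:
servo_tool([
  [0, 0, 0.08, 0, 0, 0, 0],
  [0, 0, 0.16, 0, 0, 0, 0],
  [0, 0.05, 0.21, 0, 0, 0.2, 0],
  [0.015, 0.84, 0.21, 0, 0, 1, 0],
  [0.015, 0.84, 0.21, 0, 0, 1, 0],
  [0.015, 0.84, 0.21, 0, 0, 1, 0],
  [0.015, 0.84, 0.21, 0, 0, 1, 0],
  [0.015, 0.84, 0.21, 0, 0, 1, 0],
  [0.015, 0.84, 0.21, 0, 0, 1, 0],
  [0.015, 0.84, 0.21, 0, 0, 1, 0],
  [0.015, 0.84, 0.21, 0, 0, 1, 0],
  [0.015, 0.84, 0.21, 0, 0, 1, 0],
  [0.015, 0.84, 0.21, 0, 0, 1, 0],
  [0.015, 0.84, 0.21, 0, 0, 1, 0],
  [0.015, 0.84, 0.21, 0, 0, 1, 0],
  [0.015, 0.84, 0.21, 0, 0, 1, 0],
])

```text
clock: 22.17
tool_pos: [527.6, 311.1, 129.5]
ee_rot: [0.0, 0.833, 0.553, -0.001]
contact_force: [-0.3, 0.1, -0.5]
opening: 26.1
gripper_force: 60.2
```

```bash
python3 go.py 529.5,310.5,52,-0.85
```

```text
at [527.6 311.1 129.5] psi -22.8 q6 49.0 tilt 0.11 open 26.1 22.1667
529.5,310.5,52,-0.85 -> [ 0.0038 -0.0012 -0.1549] turn 0.366 alt -2.634 q6 pred 31.0
```

Call:
servo_tool([
  [0.003, -0.001, 0, 0, 0, 0.366, 0],
  [0.003, -0.001, 0, 0, 0, 0.366, 0],
  [0.003, -0.001, -0.04, 0, 0, 0.366, 0],
  [0.003, -0.001, -0.09, 0, 0, 0.366, 0],
  [0.003, -0.001, -0.13, 0, 0, 0.366, 0],
  [0.003, -0.001, -0.15, 0, 0, 0.366, 0],
  [0.003, -0.001, -0.15, 0, 0, 0.366, 0],
  [0.003, -0.001, -0.15, 0, 0, 0.366, 0],
  [0.003, -0.001, -0.15, 0, 0, 0.366, 0],
])

```text
clock: 22.92
tool_pos: [530.9, 311.3, 56.3]
ee_rot: [0.0, 0.713, 0.701, 0.001]
contact_force: [0.2, 0.4, -0.6]
opening: 26.0
gripper_force: 60.2
```

```bash
python3 go.py 529.5,310.5,43,-0.85; python3 - <<'E'
from h import *
c=cam('scene'); a=c['pixels'][125:205,260:370]; cv2.imwrite('pics/p1.png',cv2.resize(a,None,fx=6,fy=6,interpolation=cv2.INTER_CUBIC))
E
```

```text
at [530.9 311.3  56.3] psi -0.9 q6 27.0 tilt 0.11 open 26.0 22.9167
529.5,310.5,43,-0.85 -> [-0.0028 -0.0016 -0.0267] turn 0.001 alt -2.999 q6 pred 31.0
```

View pics/p1.png

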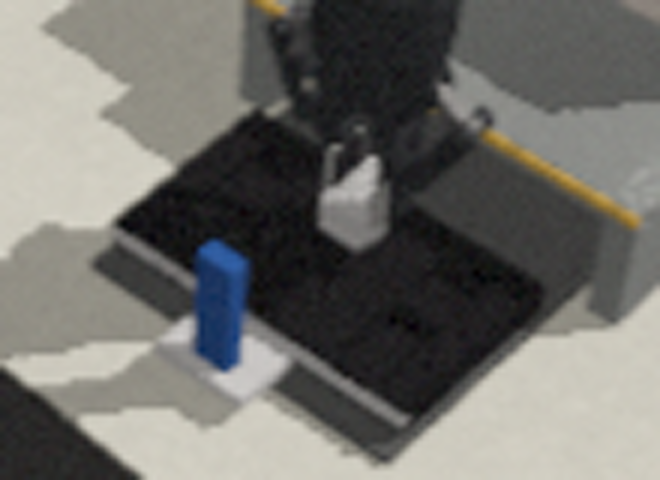

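Sink held upright above the rear-middle pocket (crop ~(355,215)). Lowering.

Call:
servo_tool([
  [-0.002, -0.001, -0.005, 0, 0, 0, 0],
  [-0.002, -0.001, -0.012, 0, 0, 0, 0],
  [-0.002, -0.001, -0.019, 0, 0, 0, 0],
  [-0.002, -0.001, -0.024, 0, 0, 0, 0],
  [-0.002, -0.001, -0.024, 0, 0, 0, 0],
  [-0.002, -0.001, -0.024, 0, 0, 0, 0],
])

```text
clock: 23.47
tool_pos: [528.5, 310.9, 42.8]
ee_rot: [-0.0, 0.712, 0.702, -0.0]
contact_force: [-0.1, -1.0, -0.3]
opening: 26.3
gripper_force: 60.2
```

Call:
servo_tool([
  [0, 0, 0, 0, 0, 0, 0.5],
  [0, 0, 0, 0, 0, 0, 0.5],
  [0, 0, 0, 0, 0, 0, 0.5],
  [0, 0, 0, 0, 0, 0, 0.5],
  [0, 0, 0.05, 0, 0, 0, 0.5],
  [0, 0, 0.12, 0, 0, 0, 0.5],
  [0, 0, 0.18, 0, 0, 0, 0.5],
  [0, -0.1, 0.18, 0, 0, 0, 0.65],
  [0, -0.2, 0.18, 0, 0, 0, 0.65],
  [-0.17, -0.49, 0.18, 0, 0, 0, 0.65],
  [-0.17, -0.49, 0.18, 0, 0, 0, 0.65],
  [-0.17, -0.49, 0.18, 0, 0, 0, 0.65],
  [-0.17, -0.49, 0.18, 0, 0, 0, 0.65],
  [-0.17, -0.49, 0.18, 0, 0, 0, 0.65],
  [-0.17, -0.49, 0.18, 0, 0, 0, 0.65],
])

```text
clock: 24.72
tool_pos: [441.1, 63.4, 132.7]
ee_rot: [-0.001, 0.714, 0.7, -0.001]
contact_force: [0.4, -0.4, 0.8]
opening: 55.5
gripper_force: 0.0
```

```bash
cat > chk.py <<'E'
from m2 import *
sinks()
for n in('top','scene'):
    c=pickle.load(open(n+'1.pkl','rb')); Q=depthpts(c); v=cv2.cvtColor(c['pixels'],cv2.COLOR_BGR2HSV)[...,2]
    m=((abs(Q[...,0]-528)<95)&(abs(Q[...,1]-283)<55)&(Q[...,2]>35)&(Q[...,2]<60)).astype(np.uint8)
    k,l,s,ce=cv2.connectedComponentsWithStats(m)
    for i in range(1,k):
        if s[i][4]>25:
            q=Q[l==i]; r=cv2.minAreaRect(q[:,:2].astype(np.float32)); print('carriage',n,s[i][4],np.round(r[0],1),np.round(r[1],1),round(r[2],1),'z',np.percentile(q[:,2],[10,50,90]).round(1))
E
python3 chk.py; python3 go.py 440.2,60.7,26,28.5
```

```text
scene 113 [440.5  59. ] [28.5 48.9] -58.9 25.1
scene 98 [535.8  54.2] [36.1 41. ] -48.0 21.6
top 43 [549.4  56.6] [14.8 37.1] -88.9 21.0
scene 153 [ 608.2 -123.6] [28.3 44.9] -14.8 25.0
top 101 [ 608.6 -121.8] [27.7 43.9] -15.0 24.7
scene 131 [601.6 -33.7] [29.  46.3] -62.2 24.9
top 118 [602.3 -32.4] [28.9 43.9] -61.3 24.5
carriage top 38 [536.5 313.5] [43.9  9.9] 88.1 z [36.6 40.2 42.8]
carriage top 65 [520.  311.9] [14.8 41.8] 1.7 z [36.1 40.2 44.5]
carriage scene 100 [526.6 311.3] [46.3 32.1] 86.2 z [36.7 40.5 43.7]
at [444.3  65.7 133.6] psi -1.0 q6 4.0 tilt 0.1 open 55.8 24.8167
440.2,60.7,26,28.5 -> [-0.0082 -0.01   -0.2152] turn 0.492 alt -2.508 q6 pred -21.0
```

Call:
servo_tool([
  [-0.008, -0.009, 0, 0, 0, 0.5, 0.65],
  [-0.008, -0.009, 0, 0, 0, 0.5, 0.65],
  [-0.008, -0.009, -0.05, 0, 0, 0.5, 0.65],
  [-0.008, -0.009, -0.1, 0, 0, 0.5, 0.65],
  [-0.008, -0.009, -0.16, 0, 0, 0.5, 0.65],
  [-0.008, -0.009, -0.2, 0, 0, 0.5, 0.65],
  [-0.008, -0.009, -0.214, 0, 0, 0.5, 0.65],
  [-0.008, -0.009, -0.214, 0, 0, 0.5, 0.65],
  [-0.008, -0.009, -0.214, 0, 0, 0.5, 0.65],
  [-0.008, -0.009, -0.214, 0, 0, 0.5, 0],
  [-0.008, -0.009, -0.214, 0, 0, 0.5, 0],
  [-0.008, -0.009, -0.214, 0, 0, 0.5, 0],
  [-0.008, -0.009, -0.214, 0, 0, 0.5, 0],
  [-0.008, -0.009, -0.214, 0, 0, 0.5, 0],
  [-0.008, -0.009, -0.214, 0, 0, 0.5, 0],
])

```text
clock: 26.07
tool_pos: [441.7, 61.7, 27.9]
ee_rot: [0.002, 0.507, 0.862, 0.001]
contact_force: [0.6, 0.6, 5.2]
opening: 26.3
gripper_force: 59.7
```

```bash
python3 go.py 528.6,254.5,53,-0.85 464.6,255.4,53,-0.85 592.6,253.6,53,-0.85
```

```text
at [441.7  61.7  27.9] psi 29.1 q6 -27.0 tilt 0.22 open 26.3 26.0667
528.6,254.5,53,-0.85 -> [0.1739 0.3856 0.0503] turn -0.499 alt 2.501 q6 pred 27.0
464.6,255.4,53,-0.85 -> [0.0459 0.3874 0.0503] turn -0.499 alt 2.501 q6 pred 30.0
592.6,253.6,53,-0.85 -> [0.3019 0.3838 0.0503] turn -0.499 alt 2.501 q6 pred 24.0
```

Call:
servo_tool([
  [0, 0, 0.08, 0, 0, 0, 0],
  [0, 0, 0.16, 0, 0, 0, 0],
  [0.01, 0.08, 0.2, 0, 0, -0.1, 0],
  [0.045, 0.387, 0.2, 0, 0, -0.5, 0],
  [0.045, 0.387, 0.2, 0, 0, -0.5, 0],
  [0.045, 0.387, 0.2, 0, 0, -0.5, 0],
  [0.045, 0.387, 0.2, 0, 0, -0.5, 0],
  [0.045, 0.387, 0.2, 0, 0, -0.5, 0],
  [0.045, 0.387, 0.2, 0, 0, -0.5, 0],
  [0.045, 0.387, 0.2, 0, 0, -0.5, 0],
  [0.045, 0.387, 0.14, 0, 0, -0.5, 0],
  [0.045, 0.387, 0.09, 0, 0, -0.5, 0],
  [0.045, 0.387, 0.06, 0, 0, -0.5, 0],
  [0.045, 0.387, 0.056, 0, 0, -0.5, 0],
  [0.045, 0.387, 0.056, 0, 0, -0.5, 0],
  [0.045, 0.387, 0.056, 0, 0, -0.5, 0],
  [0.045, 0.387, 0.056, 0, 0, -0.5, 0],
])

```text
clock: 27.48
tool_pos: [462.2, 253.6, 54.2]
ee_rot: [0.0, 0.713, 0.701, -0.0]
contact_force: [-1.1, -1.1, -0.3]
opening: 26.1
gripper_force: 60.5
```

```bash
python3 go.py 464.6,255.4,44.5,-0.85
```

```text
at [462.2 253.6  54.2] psi -1.0 q6 25.0 tilt 0.02 open 26.1 27.4833
464.6,255.4,44.5,-0.85 -> [ 0.0048  0.0036 -0.0193] turn 0.002 alt -2.998 q6 pred 30.0
```

Call:
servo_tool([
  [0.004, 0.002, 0, 0, 0, 0, 0],
  [0.004, 0.002, 0, 0, 0, 0, 0],
  [0.004, 0.002, -0.005, 0, 0, 0, 0],
  [0.004, 0.002, -0.01, 0, 0, 0, 0],
  [0.004, 0.002, -0.015, 0, 0, 0, 0],
  [0.004, 0.002, -0.02, 0, 0, 0, 0],
  [0.004, 0.002, -0.02, 0, 0, 0, 0],
  [0.004, 0.002, -0.02, 0, 0, 0, 0],
])

```text
clock: 28.15
tool_pos: [464.2, 256.0, 43.9]
ee_rot: [-0.0, 0.712, 0.702, -0.0]
contact_force: [0.4, 0.3, 0.3]
opening: 26.6
gripper_force: 60.6
```

Call:
servo_tool([
  [0, 0, 0, 0, 0, 0, 0.5],
  [0, 0, 0, 0, 0, 0, 0.5],
  [0, 0, 0, 0, 0, 0, 0.5],
  [0, 0, 0, 0, 0, 0, 0.5],
  [0, 0, 0.05, 0, 0, 0, 0.5],
  [0, 0, 0.12, 0, 0, 0, 0.5],
  [0, 0, 0.18, 0, 0, 0, 0.5],
  [0, -0.05, 0.2, 0, 0, 0, 0.65],
  [0.28, -0.57, 0.2, 0, 0, 0.5, 0.65],
  [0.28, -0.57, 0.2, 0, 0, 0.5, 0.65],
  [0.28, -0.57, 0.2, 0, 0, 0.5, 0.65],
  [0.28, -0.57, 0.2, 0, 0, 0.5, 0.65],
  [0.28, -0.57, 0.2, 0, 0, 0.5, 0.65],
  [0.28, -0.57, 0.2, 0, 0, 0.5, 0.65],
  [0.28, -0.57, 0.2, 0, 0, 0.5, 0.65],
  [0.28, -0.57, 0.2, 0, 0, 0.5, 0.65],
  [0.28, -0.57, 0.2, 0, 0, 0.5, 0.65],
  [0.28, -0.57, 0.2, 0, 0, 0.5, 0.65],
])

```text
clock: 29.65
tool_pos: [604.4, -30.1, 143.9]
ee_rot: [-0.0, 0.508, 0.861, 0.0]
contact_force: [-1.0, 1.2, -0.8]
opening: 55.3
gripper_force: 0.0
```

```bash
python3 chk.py; python3 go.py 602,-33.2,26,28
```

```text
scene 84 [535.7  52.3] [33.2 39.3] -46.7 21.5
top 75 [537.3  61.2] [27.9 40.3] -4.6 20.8
scene 152 [ 607.7 -123.2] [29.6 46.4] -15.9 24.8
scene 130 [602.1 -33.8] [28.2 46.4] -59.4 25.4
carriage top 42 [537.1 311.7] [10.2 41.2] 2.4 z [35.5 40.3 44.5]
carriage top 59 [520.2 312.6] [15.  43.7] 0.9 z [36.7 40.3 42.9]
carriage top 44 [465.  255.5] [ 9.3 42.9] 1.7 z [37.  40.5 44.3]
carriage scene 97 [459.  255.4] [35.1 49.6] 0.2 z [36.8 40.5 44. ]
carriage scene 98 [527.7 309.7] [31.9 48.4] 3.9 z [37.4 40.3 43.1]
at [603.4 -28.3 143.6] psi 29.1 q6 -36.0 tilt 0.1 open 55.6 29.75
602,-33.2,26,28 -> [-0.0027 -0.0099 -0.2353] turn -0.019 alt 2.981 q6 pred -31.0
```

Call:
servo_tool([
  [-0.003, -0.01, -0.06, 0, 0, -0.015, 0.65],
  [-0.003, -0.01, -0.12, 0, 0, -0.015, 0.65],
  [-0.003, -0.01, -0.18, 0, 0, -0.015, 0.65],
  [-0.003, -0.01, -0.22, 0, 0, -0.015, 0.65],
  [-0.003, -0.01, -0.234, 0, 0, -0.015, 0.65],
  [-0.003, -0.01, -0.234, 0, 0, -0.015, 0.65],
  [-0.003, -0.01, -0.234, 0, 0, -0.015, 0.65],
  [-0.003, -0.01, -0.234, 0, 0, -0.015, 0],
  [-0.003, -0.01, -0.234, 0, 0, -0.015, 0],
  [-0.003, -0.01, -0.234, 0, 0, -0.015, 0],
  [-0.003, -0.01, -0.234, 0, 0, -0.015, 0],
  [-0.003, -0.01, -0.234, 0, 0, -0.015, 0],
  [-0.003, -0.01, -0.234, 0, 0, -0.015, 0],
])

```text
clock: 30.83
tool_pos: [604.8, -34.1, 29.5]
ee_rot: [0.002, 0.513, 0.858, 0.001]
contact_force: [-0.0, 1.6, 6.3]
opening: 26.0
gripper_force: 60.5
```

```bash
python3 go.py 528.6,254.5,53,-0.85 592.6,253.6,53,-0.85
```

```text
at [604.8 -34.1  29.5] psi 28.2 q6 -36.0 tilt 0.24 open 26.0 30.8333
528.6,254.5,53,-0.85 -> [-0.1524  0.5772  0.0469] turn -0.484 alt 2.516 q6 pred 27.0
592.6,253.6,53,-0.85 -> [-0.0244  0.5754  0.0469] turn -0.484 alt 2.516 q6 pred 24.0
```

Call:
servo_tool([
  [0, 0, 0.08, 0, 0, 0, 0],
  [0, 0, 0.16, 0, 0, 0, 0],
  [-0.005, 0.08, 0.2, 0, 0, -0.1, 0],
  [-0.024, 0.573, 0.2, 0, 0, -0.485, 0],
  [-0.024, 0.573, 0.2, 0, 0, -0.485, 0],
  [-0.024, 0.573, 0.2, 0, 0, -0.485, 0],
  [-0.024, 0.573, 0.2, 0, 0, -0.485, 0],
  [-0.024, 0.573, 0.2, 0, 0, -0.485, 0],
  [-0.024, 0.573, 0.2, 0, 0, -0.485, 0],
  [-0.024, 0.573, 0.2, 0, 0, -0.485, 0],
  [-0.024, 0.573, 0.2, 0, 0, -0.485, 0],
  [-0.024, 0.573, 0.2, 0, 0, -0.485, 0],
  [-0.024, 0.573, 0.14, 0, 0, -0.485, 0],
  [-0.024, 0.573, 0.09, 0, 0, -0.485, 0],
  [-0.024, 0.573, 0.06, 0, 0, -0.485, 0],
  [-0.024, 0.573, 0.056, 0, 0, -0.485, 0],
  [-0.024, 0.573, 0.056, 0, 0, -0.485, 0],
  [-0.024, 0.573, 0.056, 0, 0, -0.485, 0],
  [-0.024, 0.573, 0.056, 0, 0, -0.485, 0],
  [-0.024, 0.573, 0.056, 0, 0, -0.485, 0],
])

```text
clock: 32.5
tool_pos: [591.0, 251.7, 55.2]
ee_rot: [0.0, 0.713, 0.701, 0.0]
contact_force: [-0.4, -0.3, 0.2]
opening: 25.7
gripper_force: 61.2
```

```bash
python3 go.py 592.6,252.5,45.5,-0.85
```

```text
at [591.  251.7  55.2] psi -0.9 q6 20.0 tilt 0.01 open 25.7 32.5
592.6,252.5,45.5,-0.85 -> [ 0.0032  0.0016 -0.0194] turn 0.001 alt -2.999 q6 pred 24.0
```

Call:
servo_tool([
  [0.003, 0.001, 0, 0, 0, 0, 0],
  [0.003, 0.001, 0, 0, 0, 0, 0],
  [0.003, 0.001, -0.005, 0, 0, 0, 0],
  [0.003, 0.001, -0.01, 0, 0, 0, 0],
  [0.003, 0.001, -0.015, 0, 0, 0, 0],
  [0.003, 0.001, -0.019, 0, 0, 0, 0],
  [0.003, 0.001, -0.019, 0, 0, 0, 0],
  [0.003, 0.001, -0.019, 0, 0, 0, 0],
])

```text
clock: 33.17
tool_pos: [592.2, 253.0, 45.5]
ee_rot: [-0.0, 0.712, 0.702, -0.0]
contact_force: [-0.1, -0.6, 1.6]
opening: 26.4
gripper_force: 61.3
```

Call:
servo_tool([
  [0, 0, 0, 0, 0, 0, 0.5],
  [0, 0, 0, 0, 0, 0, 0.5],
  [0, 0, 0, 0, 0, 0, 0.5],
  [0, 0, 0, 0, 0, 0, 0.5],
  [0, 0, 0.05, 0, 0, 0, 0.5],
  [0, 0, 0.12, 0, 0, 0, 0.5],
  [0, 0, 0.18, 0, 0, 0, 0.5],
  [0, -0.05, 0.2, 0, 0, 0, 0.65],
  [0.032, -0.752, 0.2, 0, 0, 1, 0.65],
  [0.032, -0.752, 0.2, 0, 0, 1, 0.65],
  [0.032, -0.752, 0.2, 0, 0, 1, 0.65],
  [0.032, -0.752, 0.2, 0, 0, 1, 0.65],
  [0.032, -0.752, 0.2, 0, 0, 1, 0.65],
  [0.032, -0.752, 0.2, 0, 0, 1, 0.65],
  [0.032, -0.752, 0.2, 0, 0, 1, 0.65],
  [0.032, -0.752, 0.2, 0, 0, 1, 0.65],
  [0.032, -0.752, 0.2, 0, 0, 1, 0.65],
  [0.032, -0.752, 0.2, 0, 0, 1, 0.65],
  [0.032, -0.752, 0.2, 0, 0, 1, 0.65],
  [0.032, -0.752, 0.2, 0, 0, 1, 0.65],
])

```text
clock: 34.83
tool_pos: [608.0, -122.9, 145.4]
ee_rot: [-0.0, 0.267, 0.964, 0.0]
contact_force: [-0.3, -0.1, -0.3]
opening: 55.3
gripper_force: 0.0
```

```bash
python3 chk.py; python3 go.py 608,-122.8,26,74.8
```

```text
top 104 [536.8  56.3] [37.2 40.9] 1.4 21.0
scene 66 [540.9  57. ] [26.2 40.9] -42.6 21.3
scene 156 [ 607.4 -123.6] [28.4 46.5] -16.2 25.0
carriage top 109 [592. 256.] [30.5 43.3] 1.6 z [36.4 40.  43.5]
carriage top 40 [537.  311.6] [ 9.6 41.3] 0.3 z [36.3 41.5 44.4]
carriage top 60 [520.4 313.1] [15.1 42.6] 0.3 z [37.2 40.  42.5]
carriage top 56 [468.1 255.4] [14.8 41.6] 0.8 z [36.8 40.8 44.7]
carriage scene 98 [463.3 254. ] [47.  30.2] 89.7 z [36.8 41.3 43.7]
carriage scene 99 [526.9 310.3] [45.6 31.3] 87.2 z [36.4 40.8 43.4]
carriage scene 108 [590.1 252.6] [45.  29.8] 86.2 z [36.5 40.2 44.1]
at [ 608.1 -121.7  145.4] psi 59.2 q6 -75.0 tilt 0.05 open 55.6 34.9333
608,-122.8,26,74.8 -> [-1.000e-04 -2.200e-03 -2.388e-01] turn 0.261 alt -2.739 q6 pred -86.0
```

Call:
servo_tool([
  [0, -0.002, -0.03, 0, 0, 0.261, 0.65],
  [0, -0.002, -0.08, 0, 0, 0.261, 0.65],
  [0, -0.002, -0.13, 0, 0, 0.261, 0.65],
  [0, -0.002, -0.18, 0, 0, 0.261, 0.65],
  [0, -0.002, -0.22, 0, 0, 0.261, 0.65],
  [0, -0.002, -0.238, 0, 0, 0.261, 0.65],
  [0, -0.002, -0.238, 0, 0, 0.261, 0.65],
  [0, -0.002, -0.238, 0, 0, 0.261, 0.65],
  [0, -0.002, -0.238, 0, 0, 0.261, 0.65],
  [0, -0.002, -0.238, 0, 0, 0.261, 0],
  [0, -0.002, -0.238, 0, 0, 0.261, 0],
  [0, -0.002, -0.238, 0, 0, 0.261, 0],
  [0, -0.002, -0.238, 0, 0, 0.261, 0],
  [0, -0.002, -0.238, 0, 0, 0.261, 0],
  [0, -0.002, -0.238, 0, 0, 0.261, 0],
  [0, -0.002, -0.238, 0, 0, 0.261, 0],
])

```text
clock: 36.27
tool_pos: [609.8, -124.4, 28.6]
ee_rot: [0.002, 0.133, 0.991, -0.0]
contact_force: [0.0, 0.8, 6.1]
opening: 26.1
gripper_force: 61.2
```

```bash
python3 go.py 528.6,254.5,130,-0.85
```

```text
at [ 609.8 -124.4   28.6] psi 74.8 q6 -90.0 tilt 0.18 open 26.1 36.2667
528.6,254.5,130,-0.85 -> [-0.1624  0.7579  0.2029] turn -1.26 alt 1.74 q6 pred 27.0
```

Call:
servo_tool([
  [0, 0, 0.08, 0, 0, 0, 0],
  [0, 0, 0.16, 0, 0, 0, 0],
  [-0.005, 0.08, 0.233, 0, 0, -0.1, 0],
  [-0.16, 0.754, 0.233, 0, 0, -1, 0],
  [-0.16, 0.754, 0.233, 0, 0, -1, 0],
  [-0.16, 0.754, 0.233, 0, 0, -1, 0],
  [-0.16, 0.754, 0.233, 0, 0, -1, 0],
  [-0.16, 0.754, 0.233, 0, 0, -1, 0],
  [-0.16, 0.754, 0.233, 0, 0, -1, 0],
  [-0.16, 0.754, 0.233, 0, 0, -1, 0],
  [-0.16, 0.754, 0.233, 0, 0, -1, 0],
  [-0.16, 0.754, 0.233, 0, 0, -1, 0],
  [-0.16, 0.754, 0.233, 0, 0, -1, 0],
  [-0.16, 0.754, 0.233, 0, 0, -1, 0],
  [-0.16, 0.754, 0.233, 0, 0, -1, 0],
  [-0.16, 0.754, 0.233, 0, 0, -1, 0],
  [-0.16, 0.754, 0.233, 0, 0, -1, 0],
])

```text
clock: 37.68
tool_pos: [528.6, 251.4, 142.9]
ee_rot: [0.0, 0.611, 0.792, -0.0]
contact_force: [-0.9, 0.1, -0.2]
opening: 25.6
gripper_force: 60.5
```

```bash
python3 go.py 528.6,252.9,55,-0.85
```

```text
at [528.6 251.4 142.9] psi 14.7 q6 7.0 tilt 0.03 open 25.6 37.6833
528.6,252.9,55,-0.85 -> [-0.      0.003  -0.1759] turn -0.259 alt 2.741 q6 pred 26.0
```

Call:
servo_tool([
  [0, 0.002, 0, 0, 0, -0.26, 0],
  [0, 0.002, 0, 0, 0, -0.26, 0],
  [0, 0.002, 0, 0, 0, -0.26, 0],
  [0, 0.002, -0.06, 0, 0, -0.26, 0],
  [0, 0.002, -0.12, 0, 0, -0.26, 0],
  [0, 0.002, -0.16, 0, 0, -0.26, 0],
  [0, 0.002, -0.175, 0, 0, -0.26, 0],
  [0, 0.002, -0.175, 0, 0, -0.26, 0],
  [0, 0.002, -0.175, 0, 0, -0.26, 0],
  [0, 0.002, -0.175, 0, 0, -0.26, 0],
])

```text
clock: 38.52
tool_pos: [529.2, 253.8, 56.5]
ee_rot: [0.0, 0.712, 0.702, 0.001]
contact_force: [-0.5, 0.3, -1.2]
opening: 25.8
gripper_force: 60.5
```

```bash
python3 go.py 528.6,252.9,45,-0.85
```

```text
at [529.2 253.8  56.5] psi -0.8 q6 22.0 tilt 0.09 open 25.8 38.5167
528.6,252.9,45,-0.85 -> [-0.0013 -0.0018 -0.0229] turn -0.001 alt 2.999 q6 pred 26.0
```

Call:
servo_tool([
  [-0.001, -0.001, 0, 0, 0, 0, 0],
  [-0.001, -0.001, -0.005, 0, 0, 0, 0],
  [-0.001, -0.001, -0.01, 0, 0, 0, 0],
  [-0.001, -0.001, -0.015, 0, 0, 0, 0],
  [-0.001, -0.001, -0.021, 0, 0, 0, 0],
  [-0.001, -0.001, -0.021, 0, 0, 0, 0],
  [-0.001, -0.001, -0.021, 0, 0, 0, 0],
])

```text
clock: 39.1
tool_pos: [527.6, 253.4, 44.8]
ee_rot: [-0.0, 0.712, 0.702, -0.0]
contact_force: [0.0, 0.0, -0.5]
opening: 26.1
gripper_force: 60.6
```

Seated. Release, rise, and park back toward -y to look.

Call:
servo_tool([
  [0, 0, 0, 0, 0, 0, 0.5],
  [0, 0, 0, 0, 0, 0, 0.5],
  [0, 0, 0, 0, 0, 0, 0.5],
  [0, 0, 0, 0, 0, 0, 0.5],
  [0, 0, 0.05, 0, 0, 0, 0.5],
  [0, 0, 0.12, 0, 0, 0, 0.5],
  [0, 0, 0.2, 0, 0, 0, 0.5],
  [-0.1, -0.1, 0.22, 0, 0, 0, 0.65],
  [-0.2, -0.3, 0.22, 0, 0, 0, 0.65],
  [-0.25, -0.5, 0.22, 0, 0, 0, 0.65],
  [-0.25, -0.5, 0.22, 0, 0, 0, 0.65],
  [-0.25, -0.5, 0.22, 0, 0, 0, 0.65],
  [-0.25, -0.5, 0.22, 0, 0, 0, 0.65],
  [-0.25, -0.5, 0.22, 0, 0, 0, 0.65],
])

```text
clock: 40.27
tool_pos: [401.2, 1.6, 155.2]
ee_rot: [0.0, 0.712, 0.702, -0.0]
contact_force: [0.9, -0.9, -0.4]
opening: 55.9
gripper_force: 0.0
```

```bash
python3 chk.py; python3 go.py 528,190,150,-0.85; python3 - <<'E'
from h import *
import pickle
c=pickle.load(open('scene1.pkl','rb')); a=c['pixels'][120:360,80:360]; cv2.imwrite('pics/p2.png',cv2.resize(a,None,fx=2.4,fy=2.4,interpolation=cv2.INTER_CUBIC))
E
```

```text
scene 95 [537.1  52.9] [36.2 38.5] -47.2 21.6
top 102 [536.4  56.3] [37.1 41.1] 1.5 21.5
carriage top 108 [590.8 256.8] [46.  29.7] 87.9 z [36.5 40.4 43.5]
carriage top 33 [537.  313.6] [ 9.5 37.9] 1.8 z [37.1 40.4 44. ]
carriage top 50 [520.  312.5] [15.2 42.2] 2.4 z [37.  40.7 43.6]
carriage top 66 [518.6 252.8] [15.4 43.3] 0.8 z [36.8 40.2 44.6]
carriage top 84 [465.1 256.9] [20.2 44.4] 0.5 z [36.8 40.1 44. ]
carriage scene 103 [462.1 254.2] [48.3 32.5] 87.9 z [36.6 40.6 44.1]
carriage scene 99 [526.6 310.4] [45.1 29.7] 86.1 z [36.4 40.5 43.3]
carriage scene 102 [522.6 255.1] [36.1 52.6] 0.1 z [37.5 40.6 43.7]
carriage scene 108 [590.4 253.3] [45.6 31.8] 89.8 z [36.9 40.4 43.5]
at [4.006e+02 2.000e-01 1.550e+02] psi -1.1 q6 -5.0 tilt 0.1 open 55.8 40.3667
528,190,150,-0.85 -> [ 0.2547  0.3796 -0.01  ] turn 0.004 alt -2.996 q6 pred 21.0
```

View pics/p2.png

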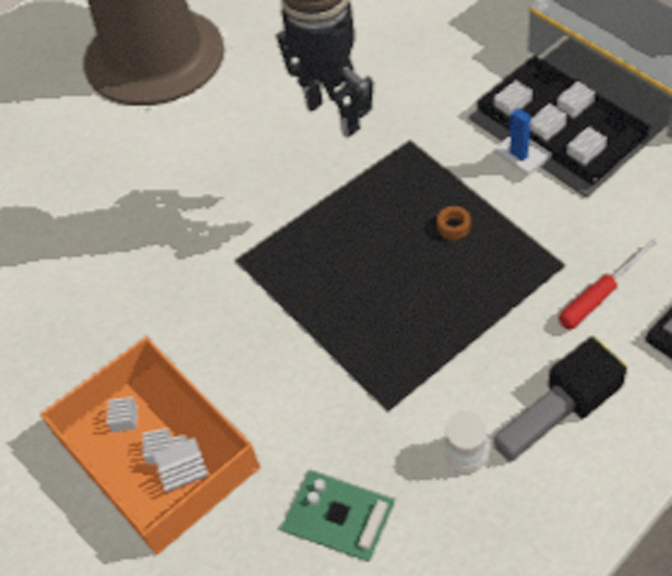

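Picture: four sinks flat in their pockets, three rejects in the bin, mat holds only the tape, bystanders untouched. Now gripping the handle.

Call:
servo_tool([
  [0.255, 0.38, 0, 0, 0, 0.004, 0.7],
  [0.255, 0.38, 0, 0, 0, 0.004, 0.7],
  [0.255, 0.38, 0, 0, 0, 0.004, 0.7],
  [0.255, 0.38, 0, 0, 0, 0.004, 0.7],
  [0.255, 0.38, 0, 0, 0, 0.004, 0.7],
  [0.255, 0.38, 0, 0, 0, 0.004, 0.7],
  [0.255, 0.38, 0, 0, 0, 0.004, 0.7],
  [0.255, 0.38, 0, 0, 0, 0.004, 0.7],
  [0.255, 0.38, 0, 0, 0, 0.004, 0.7],
  [0.255, 0.38, -0.05, 0, 0, 0.004, 0.7],
  [0.255, 0.38, -0.1, 0, 0, 0.004, 0.7],
  [0.255, 0.38, -0.14, 0, 0, 0.004, 0.7],
  [0.255, 0.38, -0.148, 0, 0, 0.004, 0.7],
  [0.255, 0.38, -0.148, 0, 0, 0.004, 0.7],
  [0.255, 0.38, -0.148, 0, 0, 0.004, 0],
  [0.255, 0.38, -0.148, 0, 0, 0.004, 0],
  [0.255, 0.38, -0.148, 0, 0, 0.004, 0],
  [0.255, 0.38, -0.148, 0, 0, 0.004, 0],
  [0.255, 0.38, -0.148, 0, 0, 0.004, 0],
  [0.255, 0.38, -0.148, 0, 0, 0.004, 0],
])

```text
clock: 42.03
tool_pos: [528.0, 193.4, 82.9]
ee_rot: [-0.002, 0.711, 0.703, -0.002]
contact_force: [-7.9, -1.1, 9.2]
opening: 23.0
gripper_force: 60.4
```

Call:
servo_tool([
  [0.0001, 0.005, 0, 0, 0, 0, 0],
  [0.0002, 0.015, 0, 0, 0, 0, 0],
  [0.0004, 0.03, 0, 0, 0, 0, 0],
  [0.0007, 0.05, 0, 0, 0, 0, 0],
  [0.001, 0.07, 0, 0, 0, 0, 0],
  [0.0013, 0.09, 0, 0, 0, 0, 0],
  [0.0016, 0.11, 0, 0, 0, 0, 0],
  [0.0019, 0.13, 0, 0, 0, 0, 0],
  [0.0022, 0.15, 0, 0, 0, 0, 0],
  [0.0025, 0.17, 0, 0, 0, 0, 0],
  [0.0028, 0.19, 0, 0, 0, 0, 0],
  [0.0031, 0.21, 0, 0, 0, 0, 0],
  [0.0034, 0.23, 0, 0, 0, 0, 0],
  [0.0037, 0.25, 0, 0, 0, 0, 0],
  [0.0039, 0.265, 0, 0, 0, 0, 0],
  [0.0041, 0.275, 0, 0, 0, 0, 0],
  [0.0041, 0.28, 0, 0, 0, 0, 0],
  [0.0041, 0.28, 0, 0, 0, 0, 0],
  [0.0041, 0.28, 0, 0, 0, 0, 0],
])

```text
clock: 43.62
tool_pos: [530.0, 334.6, 82.9]
ee_rot: [-0.002, 0.711, 0.703, -0.001]
contact_force: [-7.8, 2.1, 5.6]
opening: 22.6
gripper_force: 60.0
```

Call:
servo_tool([
  [0, 0.005, 0, 0, 0, 0, 0],
  [0, 0.01, 0, 0, 0, 0, 0],
  [0, 0.012, 0, 0, 0, 0, 0],
  [0, 0.012, 0, 0, 0, 0, 0],
])

```text
clock: 43.95
tool_pos: [530.0, 339.9, 82.9]
ee_rot: [-0.002, 0.711, 0.703, -0.002]
contact_force: [-8.2, -0.3, 6.5]
opening: 23.0
gripper_force: 60.1
```

Call:
servo_tool([
  [0, 0.004, 0, 0, 0, 0, 0],
  [0, 0.008, 0, 0, 0, 0, 0],
  [0, 0.008, 0, 0, 0, 0, 0],
  [0, 0.008, 0, 0, 0, 0, 0],
])

```text
clock: 44.28
tool_pos: [530.1, 342.6, 83.0]
ee_rot: [-0.001, 0.711, 0.703, -0.003]
contact_force: [-6.7, -2.9, 8.1]
opening: 22.6
gripper_force: 60.3
```

Call:
servo_tool([
  [0, 0.003, 0, 0, 0, 0, 0],
  [0, 0.006, 0, 0, 0, 0, 0],
  [0, 0.006, 0, 0, 0, 0, 0],
])

```text
clock: 44.53
tool_pos: [530.1, 342.7, 82.9]
ee_rot: [0.001, 0.71, 0.704, -0.005]
contact_force: [-7.9, -11.2, 11.8]
opening: 22.4
gripper_force: 60.7
```

Stop reached (149 mm travel, force rising). Ease off, release, rise, retreat.

Call:
servo_tool([
  [0, -0.006, 0, 0, 0, 0, 0],
  [0, -0.006, 0, 0, 0, 0, 0],
  [0, -0.006, 0, 0, 0, 0, 0.7],
  [0, -0.006, 0, 0, 0, 0, 0.7],
  [0, -0.006, 0, 0, 0, 0, 0.7],
  [0, -0.006, 0, 0, 0, 0, 0.7],
  [0, -0.006, 0, 0, 0, 0, 0.7],
  [0, -0.006, 0.06, 0, 0, 0, 0.7],
  [0, -0.006, 0.14, 0, 0, 0, 0.7],
  [0, -0.006, 0.22, 0, 0, 0, 0.7],
  [-0.1, -0.1, 0.25, 0, 0, 0, 0.7],
  [-0.25, -0.4, 0.25, 0, 0, 0, 0.7],
  [-0.25, -0.6, 0.25, 0, 0, 0, 0.7],
  [-0.25, -0.6, 0.25, 0, 0, 0, 0.7],
  [-0.25, -0.6, 0.25, 0, 0, 0, 0.7],
  [-0.25, -0.6, 0.25, 0, 0, 0, 0.7],
  [-0.25, -0.6, 0.25, 0, 0, 0, 0.7],
  [-0.25, -0.6, 0.25, 0, 0, 0, 0.7],
  [-0.25, -0.6, 0.25, 0, 0, 0, 0.7],
])

```text
clock: 46.12
tool_pos: [405.3, 41.8, 206.0]
ee_rot: [0.001, 0.713, 0.702, -0.002]
contact_force: [0.2, 0.8, -0.8]
opening: 60.3
gripper_force: 0.0
```

```bash
python3 - <<'E'
from h import *
for n in('top','scene'):
    c=cam(n); Q=depthpts(c); hsv=cv2.cvtColor(c['pixels'],cv2.COLOR_BGR2HSV)
    ys,xs=np.nonzero((cv2.inRange(hsv,(105,120,40),(130,255,255))>0)&(Q[...,1]<400)&(Q[...,1]>150)&(Q[...,2]>91)&(Q[...,2]<103)); print(n,plane(c,np.c_[xs,ys],96).mean(0))
cv2.imwrite('pics/end.png',c['pixels'])
o=get_obs(); print(o['tool_pos'],o['dq'].max(),o['opening'])
E
```

```text
top [528.24537722 340.70708048  96.        ]
scene [531.6557939  337.97171123  96.        ]
[407.49674176  45.46117867 206.47946699] 0.04905594170661858 60.34259944205402
```

View pics/end.png

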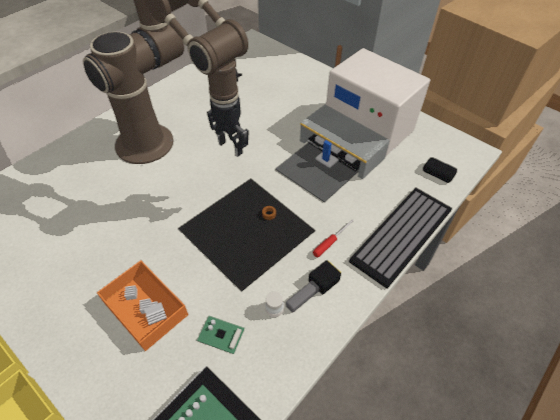

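Image: carriage home (handle at (326,150)), sinks in it under the hood, rejects in the bin, bystanders in place.

```bash
python3 -c "
from cell import *
print(job_done())"
```

```text
the job is handed in; nothing more can be done
None
```

I handed the job in with four sound heat sinks seated in carriage pockets, three misshapen ones in the reject bin, the carriage pushed home against its stop, and the bystanders where they were; it took about 46 s and the judge's verdict was not shown.

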